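Turn a make-up palette over for its label check

ROBOT

A 6-joint arm with a two-finger parallel gripper is mounted at the origin on the work surface. World frame = base frame: x ahead of the robot, y to its left, z up, the work surface at z = 0. Lengths are in mm, angles in degrees, forces in N, time in s.
With the tool pointing down it reaches from about 350 to 850 mm from the base axis. Payload 8.1 kg.
Tool frame: the origin (TCP) lies midway between the tips of the shut fingers; the grasp point (between the pads) lies 19 mm behind it (hold_point_z is the distance from the TCP to the grasp point, in mm); z points along the fingers, y is the direction in which the jaws open and shut (so a half turn about z gives the same grasp; the last joint's range is limited). The gripper opens to 85 mm and grips with 20 to 120 N. Pads are 22 mm wide; open, the fingers measure 114 mm over their backs; the gripper's body (76 mm by 85 mm) begins 54 mm behind the grasp point. The pads swing forward as they close: fully open they stand 13 mm farther back than shut.
Start: joints at [64.148, 7.471, 85.268, -0, 87.261, -4.893], TCP at [214.597, 560.315, 231.292] pointing down, gripper open.
Joint ranges: [-169.43, 169.43], [-51.17, 129.36], [1.28, 143.12], [-76.62, 256.62], [0, 156.53], [-152.29, 152.29]. Speed limits (degrees/s): [136.94, 136.94, 159.86, 180, 180, 180].

INTERFACE

Orientations are given as [roll, pitch, yaw] about the fixed x, y, z axes, in that order (R = Rz(yaw) Ry(pitch) Rx(roll)).
In Python, from bench import sense, snapshot, camera_params, hand_in, hold_point_z gives the robot as it stands.
- The arm moves only by the tool servo_tool, never from a script. Its argument "motion" is a list of rows, each a list of 7 numbers: the finger opening in mm, from 0 to 85.4, then the shift along the tool's x, y, z in mm, then the turn, a rotation vector about the tool's x, y, z in rad. A call has 1 to 10 rows; each row shifts and turns the pose as measured when the row begins, along the tool's axes as they then stand; what a row does not reach is not made up. A row lasts 1/10 s, in which the tool goes at most 50 mm and 8.59 degrees, less where a joint would pass 70% of its speed; a pose out of reach is approached as far as the arm can. A call with a gripper value outside its range is refused whole. The fingers move at their own pace and stop on an object; "force" is the grip in N (left out, the last holds). Time passes only in rows, so rows that do not move let the fingers close. It gives the time, the measured TCP pose, the force and the opening at its end, in the units of the state.
- sense(): the state, without advancing time (a new reading comes with each control period).
- snapshot(name): name is "scene" or "side" or "wrist"; returns the picture (384x512x3 uint8, blue, green, red); there is no depth.
- camera_params(name): a dict with "fx", "fy", "cx", "cy" (pixels), "R" (3x3) and "t" (3): a world point X has camera coordinates R X + t; the wrist camera has in their place "tool_from_camera" (4x4, takes a point from camera to tool coordinates, whose origin is the TCP and whose axes are the flange's). Camera axes: x right, y down, z forward; pixel columns grow to the right and rows downward; lengths in mm; the calibration is good to about 2 mm. The wrist camera is an equidistant fisheye: a pixel r from the principal point sees the ray r / f radians off the axis. A picture is of the moment at which its call begins: read the wrist's pose just before it. camera_params takes no time and is no camera call.
- hand_in(): hands the job in, once; it reports no verdict.
The state is a dict: "time": time; "joint_pos": joint angles; "qd": joint speeds; "joint_efforts": joint torques, N m; "tool_pos": TCP position; "tcp_rot": TCP orientation; "ft_force": force on the tool from outside, world axes, zero at the start; "wrist_torque": the same for the moment, N m; "finger_gap": finger opening in mm.
Only numpy, scipy, OpenCV 4.12 (cv2) and the standard library are available. Lean on these libraries where they do the work, as an engineer would, in place of code of your own. Each camera call takes 0.05 s, during which the arm holds its last target. There are 200 camera calls.

TASK

Turn the rose palette over end for end, from lid up on the white riser to label face up, and lay it fully home and flat in the aluminium inspection nest with its gold clasp end towards the nest's yellow mark; the blue slotted stand may be used to change grip. The pressed powder is fragile: never drop the palette, press it hard on anything or let it down onto the bench, and leave the other products on the bench where they are.

Things in the scene. Friction and masses are not known exactly. Their poses are not given: they have to be found in the camera images.
- palette: The rose make-up palette to turn over: closed flat case 62 x 120 x 14 mm, about 150 g. Origin at its centre; x across its 62 mm width, y along its length to the gold clasp end (14 mm gold band), z out of the rose lid face (up at the start). The other face (-z) is white, with a grey label with black bars.
- palette_clasp (a point): Middle of the palette's gold clasp end face, 60 mm from its centre.
- riser: White fixed pedestal, the palette lies on it at the start, lengths roughly along y: base 100 x 150 x 8 mm, on it a bar 40 mm wide (x), 100 mm long (y), its top 45 mm above the bench, so the palette's sides overhang by 11 mm. Origin on the bench, at the underside's centre.
- nest: Fixed inspection nest: black base 110 x 210 x 8 mm (y -120 to +90), aluminium seat bar 40 (x) x 100 mm (y), top at 45 mm; end stops with inner faces at y = +-65 mm, 5 mm above the seat; four corner guides, inner faces at x = +-35.5 mm, |y| 44 to 60 mm, 4 mm above the seat; long sides open between them for fingers. Origin on the bench under the seat's centre; y points away from the yellow mark.
- nest_seat (a point): Centre of the nest's seat surface, 45 mm above the bench; a palette lying home has its centre 7 mm above this point.
- stand: Blue fixed stand in which a palette can stand on its short end while the grip is changed: base 110 x 100 x 12 mm, two walls 90 mm long (x) with a 22 mm wide slot (in y) between them; walls 46 mm high above the bench, flared lips above them up to 57 mm. Origin on the bench, at the underside's centre.
- stand_floor (a point): Centre of the slot's floor, 12 mm above the bench.
- nest_mark (a point): Top centre of the yellow mark, a block 60 x 30 mm on the nest's base, at y = -96 mm in the nest, 22 mm above the bench.
- teal_palette: Bystander: a teal palette of the same size lying flat on the bench. Leave alone.
- jar: Bystander: white cream jar, 64 mm across, 45 mm tall. Origin under its centre. Leave alone.
- rollon: Bystander: white and green roll-on, 42 mm across, 95 mm tall. Origin under its centre. Leave alone.
- spatula: Bystander: spatula, 170 mm long, lying on the bench. Leave alone.
- bottle0: Bystander: flat blue bottle, 34 x 58 mm, 158 mm tall, standing. Origin under its centre. Leave alone.
- bottle1: Bystander: flat blue bottle, 34 x 58 mm, 158 mm tall, standing. Origin under its centre. Leave alone.
- bottle2: Bystander: flat blue bottle, 34 x 58 mm, 158 mm tall, standing. Origin under its centre. Leave alone.
Mind the look-alikes: they are no part of the job. Several things have the shape of the palette; the one meant has the colours described above. What is shaped like the nest but purple is not meant.

How it is judged (in metres and radians):
At the end, for the whole second after the job is handed in: The palette lies at rest in the nest, white label face up and flat (within about 3.5 degrees), centred within 6.5 mm both ways and down on the seat (within 1.5 mm), its length within 8 degrees of the nest's, gold clasp end towards the yellow mark (angle between palette's own z axis and vertical above 3.08 rad and z of palette in the frame of nest_seat between 0.0055 and 0.0085 m and x of palette in the frame of nest_seat between -0.0065 and 0.0065 m and y of palette in the frame of nest_seat between -0.0065 and 0.0065 m and y of palette_clasp in the frame of nest_seat below -0.05 m and angle between the y axis of palette and the y axis of nest, either way round below 0.15 rad and linear speed of palette below 0.02 m/s and angular speed of palette below 0.2 rad/s); the robot touches nothing.
It fails at once if another product or the spatula is pushed more than 30 mm or knocked over (distance of any of bottle0, bottle1, bottle2, jar, rollon, teal_palette, spatula from where it was at the start of the episode above 0.03 m or angle between any of bottle0, bottle1, bottle2, jar, rollon's own z axis and vertical above 0.5 rad).
It fails at once if the palette is dropped or thrown into the nest or the stand (moving faster than 0.5 m/s there, a free fall of about 13 mm) (linear speed of palette above 0.5 m/s and (distance between palette and nest_seat below 0.06 m or distance between palette and stand_floor below 0.08 m)).
It fails at once if the palette is let down onto the bench (height (world z) of palette below 0.03 m).
It fails at once if the palette is dropped or pressed hard (over 40 N) on the nest, stand or riser (contact force between palette and nest above 40 N or contact force between palette and stand above 40 N or contact force between palette and riser above 40 N).
It also fails if it takes over 64 s, if anything falls off the work surface, if the arm or the gripper's body presses on something with over 40 N, if the wrist force passes 120 N, or if a joint passes its speed limit or range.

## Working session

There is one attempt and no reset: what is moved stays moved. The work goes in short steps, Python scripts to look and compute and a tool call to move; the robot and the scene stay as the last step left them, time stands still between calls to the robot, and variables do not carry over. Pictures are saved under pics/ and viewed, about 8 in all and at most 12, crops included, and the job is handed in when it is done.

Besides the shell and the picture viewer there is one more tool, called after ">>>" as a command line: name --pt "numbers of a row" for each row, then --argument value for the rest. servo_tool: Moves the arm, as the interface text tells. Its arguments: {"type":"object","properties":{"motion":{"type":"array"},"force":{"type":"number"}},"required":["motion"]}

```bash
ls; mkdir -p pics
python3 - <<'E'
from bench import *
import cv2,numpy as np
s=sense();print({k:np.round(v,2).tolist() for k,v in s.items()},hold_point_z)
for n in("scene","side","wrist"):
    im=snapshot(n);cv2.imwrite(f"pics/{n}0.png",im)
    p=camera_params(n);print(n,{k:np.round(v,3).tolist() for k,v in p.items()})
a=cv2.imread("pics/scene0.png");b=cv2.imread("pics/side0.png")
cv2.imwrite("pics/w.png",cv2.imread("pics/wrist0.png"))
E
```

```text
pics
{'time': 0.0, 'joint_pos': [64.15, 7.52, 85.33, 0.0, 87.26, -4.89], 'qd': [-0.04, -0.05, -0.02, -0.18, -0.0, 0.07], 'joint_efforts': [-0.0, -56.94, -50.05, -0.0, 0.02, -0.0], 'tool_pos': [214.35, 559.81, 230.23], 'tcp_rot': [-179.89, -0.01, 159.04], 'ft_force': [0.54, -0.76, -0.69], 'wrist_torque': [-0.05, -0.02, -0.07], 'finger_gap': 85.47} 18.700000000000003
scene {'fx': 476.299, 'fy': 476.299, 'cx': 256.107, 'cy': 189.178, 'R': [[-0.788, 0.616, -0.008], [0.366, 0.458, -0.81], [-0.495, -0.641, -0.587]], 't': [441.338, -164.231, 1557.212]}
side {'fx': 396.139, 'fy': 396.139, 'cx': 249.716, 'cy': 185.229, 'R': [[0.91, -0.414, -0.014], [-0.215, -0.444, -0.87], [0.354, 0.794, -0.493]], 't': [-505.724, 190.99, 800.105]}
wrist {'fx': 297.319, 'fy': 297.319, 'cx': 257.602, 'cy': 190.044, 'tool_from_camera': [[-0.0, -0.953, -0.302, 76.904], [1.0, -0.0, -0.001, 0.339], [0.001, -0.302, 0.953, -142.642], [0.0, 0.0, 0.0, 1.0]]}
```

View pics/scene0.png

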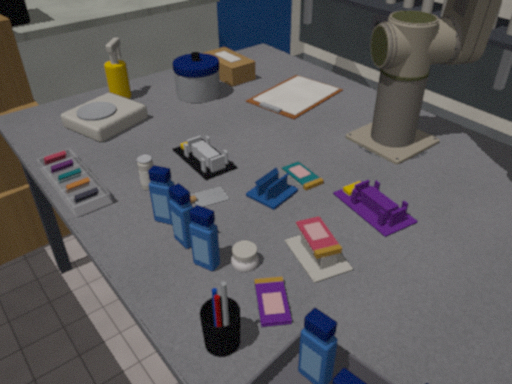

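View pics/side0.png

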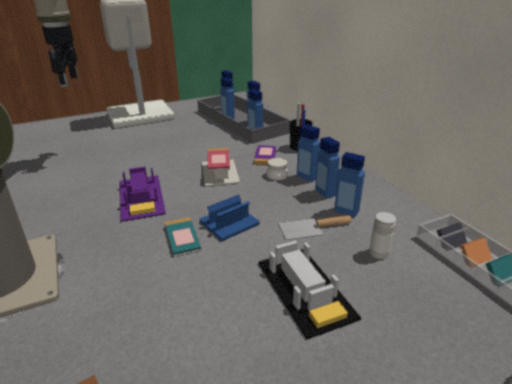

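The scene view shows the rose palette on the riser at (318,236) with its gold end at (328,251), the stand at (272,188), and the nest at (205,155) with its yellow mark at (184,146). In the side view they are at (219,158), (229,215) and (305,280), with the mark at (328,314). Next I measure these with colour masks.

```bash
cat > h.py <<'E'
from bench import *
import cv2,numpy as np
from scipy.spatial.transform import Rotation as Ro
def ray(n,u,v,z):
    p=camera_params(n);R=np.array(p["R"]);t=np.array(p["t"])
    d=R.T@[(u-p["cx"])/p["fx"],(v-p["cy"])/p["fy"],1];c=-R.T@t
    return c+d*(z-c[2])/d[2]
def wray(u,v,z,s):
    p=camera_params("wrist");T=np.array(p["tool_from_camera"])
    a=np.array([u-p["cx"],v-p["cy"]]);r=np.hypot(*a);th=r/p["fx"]
    d=np.r_[np.sin(th)*a/max(r,1e-9),np.cos(th)]
    R=Ro.from_euler("xyz",s["tcp_rot"],degrees=True).as_matrix()
    c=R@T[:3,3]+s["tool_pos"];d=R@T[:3,:3]@d
    return c+d*(z-c[2])/d[2]
def blobs(im,lo,hi,amin=15):
    m=cv2.inRange(cv2.cvtColor(im,cv2.COLOR_BGR2HSV),np.array(lo),np.array(hi))
    cs,_=cv2.findContours(m,cv2.RETR_EXTERNAL,cv2.CHAIN_APPROX_NONE)
    return sorted([c for c in cs if cv2.contourArea(c)>amin],key=cv2.contourArea,reverse=True)
E
python3 - <<'E'
from h import *
for n in("scene","side"):
    im=cv2.imread(f"pics/{n}0.png")
    for nm,lo,hi,z in(("rose",(168,90,60),(180,255,255),59),("rose2",(0,90,60),(6,255,255),59),("yellow",(22,150,120),(32,255,255),22),("gold",(12,120,80),(22,255,255),59),("blue",(100,120,40),(115,255,200),50)):
        for c in blobs(im,lo,hi)[:6]:
            x,y,w,h=cv2.boundingRect(c);M=c.mean(0)[0]
            q=np.array([ray(n,*p[0],z)[:2] for p in c]).astype(np.float32)
            r=cv2.minAreaRect(q)
            print(n,nm,(x,y,w,h),np.round(r[0]),np.round(r[1]),round(r[2]))
a=cv2.imread("pics/scene0.png");b=cv2.imread("pics/side0.png")
f=lambda i,x,y:cv2.resize(i[y:y+75,x:x+100],(400,300),interpolation=cv2.INTER_CUBIC)
cv2.imwrite("pics/m.png",np.vstack([np.hstack([f(a,270,205),f(a,160,120)]),np.hstack([f(b,180,175),f(b,255,240)])]))
E
```

```text
scene rose (296, 217, 42, 33) [563. 227.] [102.  63.] 70
scene rose (44, 151, 22, 13) [ 922. -478.] [42. 66.] 90
scene rose2 (215, 295, 7, 32) [868. 275.] [76. 10.] 57
scene yellow (104, 61, 19, 34) [  499. -1010.] [365.  74.] 70
scene yellow (343, 182, 15, 13) [330. 119.] [64. 25.] 24
scene gold (219, 53, 35, 31) [ 112. -700.] [318. 139.] 57
scene gold (314, 244, 28, 14) [587. 290.] [25. 66.] 71
scene gold (0, 183, 29, 26) [1078. -374.] [107.  55.] 33
scene gold (304, 178, 19, 12) [434.  83.] [21. 66.] 85
scene gold (67, 178, 22, 11) [ 921. -308.] [22. 59.] 89
scene gold (0, 101, 36, 13) [ 911. -883.] [120.  36.] 2
scene blue (217, 0, 74, 53) [ -309. -1169.] [855. 417.] 49
scene blue (149, 166, 71, 105) [763. -49.] [446. 128.] 88
scene blue (299, 309, 38, 75) [766. 445.] [158.  66.] 42
scene blue (246, 169, 51, 40) [515.  22.] [150. 111.] 12
scene blue (173, 53, 45, 24) [ 214. -853.] [257. 183.] 56
scene blue (332, 368, 33, 16) [772. 522.] [28. 54.] 52
side rose (208, 151, 21, 18) [556. 215.] [112.  59.] 71
side yellow (310, 301, 37, 25) [ 537. -370.] [35. 62.] 90
side yellow (131, 203, 22, 11) [311. 111.] [39. 52.] 81
side gold (309, 301, 39, 27) [ 514. -398.] [37. 62.] 88
side gold (461, 238, 30, 25) [ 873. -390.] [76. 53.] 1
side gold (130, 201, 24, 14) [304.  50.] [45. 53.] 81
side gold (255, 159, 12, 5) [659. 150.] [26. 31.] 64
side gold (85, 376, 12, 8) [ 154. -361.] [12. 12.] 14
side gold (87, 49, 11, 20) [ 367. 1870.] [583.  52.] 87Traceback (most recent call last):
  File "<stdin>", line 7, in <module>
  File "h.py", line 5, in ray
    p=camera_params(n);R=np.array(p["R"]);t=np.array(p["t"])
ValueError: time passes only in moves, steps and waits
```

```bash
cat > fix.py <<'E'
import re
s=open('h.py').read()
s=s.replace('def ray(','P={n:camera_params(n) for n in("scene","side","wrist")}\ndef ray(',1).replace('p=camera_params(n)','p=P[n]').replace('p=camera_params("wrist")','p=P["wrist"]')
open('h.py','w').write(s)
E
python3 fix.py
python3 - <<'E'
from h import *
# nest base (black), z=8
for n in("scene","side"):
    im=cv2.imread(f"pics/{n}0.png")
    for nm,lo,hi,z in(("black",(0,0,0),(180,255,45),8),("stand",(95,120,30),(125,255,255),12),("riserwhite",(0,0,150),(40,70,255),8),("mark",(18,120,100),(34,255,255),22)):
        for c in blobs(im,lo,hi,60)[:9]:
            x,y,w,h=cv2.boundingRect(c)
            if not(140<x<360 and y>100): continue
            q=np.array([ray(n,*p[0],z)[:2] for p in c]).astype(np.float32)
            r=cv2.minAreaRect(q)
            print(n,nm,(x,y,w,h),np.round(r[0]),np.round(r[1]),round(r[2],1))
a=cv2.imread("pics/scene0.png");b=cv2.imread("pics/side0.png")
f=lambda i,x,y:cv2.resize(i[y:y+75,x:x+100],(400,300),interpolation=cv2.INTER_CUBIC)
cv2.imwrite("pics/m.png",np.vstack([np.hstack([f(a,270,205),f(a,160,120)]),np.hstack([f(b,180,175),f(b,255,250)])]))
E
```

```text
scene black (200, 298, 41, 58) [864. 273.] [140.  80.] 59.3
scene black (174, 147, 62, 33) [ 548. -274.] [207. 108.] 86.9
scene stand (149, 166, 71, 105) [742. -93.] [469. 134.] 87.8
scene stand (299, 309, 38, 75) [745. 427.] [167.  69.] 42.4
scene stand (246, 169, 51, 40) [478. -19.] [162. 117.] 12.0
scene stand (332, 368, 34, 16) [750. 508.] [30. 58.] 51.7
scene riserwhite (286, 236, 66, 45) [570. 244.] [146.  98.] 75.0
scene riserwhite (233, 241, 23, 17) [695. 125.] [55. 52.] 52.1
scene riserwhite (263, 294, 20, 19) [746. 294.] [48. 35.] 60.1
scene riserwhite (305, 223, 23, 16) [516. 182.] [53. 38.] 72.8
scene mark (314, 245, 28, 13) [557. 264.] [24. 69.] 69.5
scene mark (343, 181, 17, 14) [327. 118.] [72. 28.] 22.1
scene mark (255, 277, 28, 6) [720. 247.] [10. 59.] 58.5
side black (259, 260, 101, 79) [ 539. -290.] [208. 110.] 87.6
side black (289, 120, 26, 31) [933. 379.] [283.  89.] 60.6
side stand (297, 110, 67, 106) [940. 219.] [774. 206.] 60.5
side stand (201, 196, 58, 44) [502.  -4.] [143. 137.] 12.3
side riserwhite (283, 249, 41, 38) [ 567. -235.] [108.  42.] 87.4
side riserwhite (280, 219, 42, 19) [ 632. -117.] [60. 83.] 77.3
side riserwhite (173, 228, 21, 17) [374. -29.] [55. 40.] 85.7
side riserwhite (224, 159, 16, 24) [599. 228.] [151.  43.] 68.7
side riserwhite (268, 158, 19, 9) [750. 215.] [58. 54.] 6.8
side riserwhite (212, 155, 13, 8) [591. 320.] [53. 39.] 68.7
side mark (309, 301, 39, 26) [ 537. -371.] [38. 65.] 87.6
```

View pics/m.png

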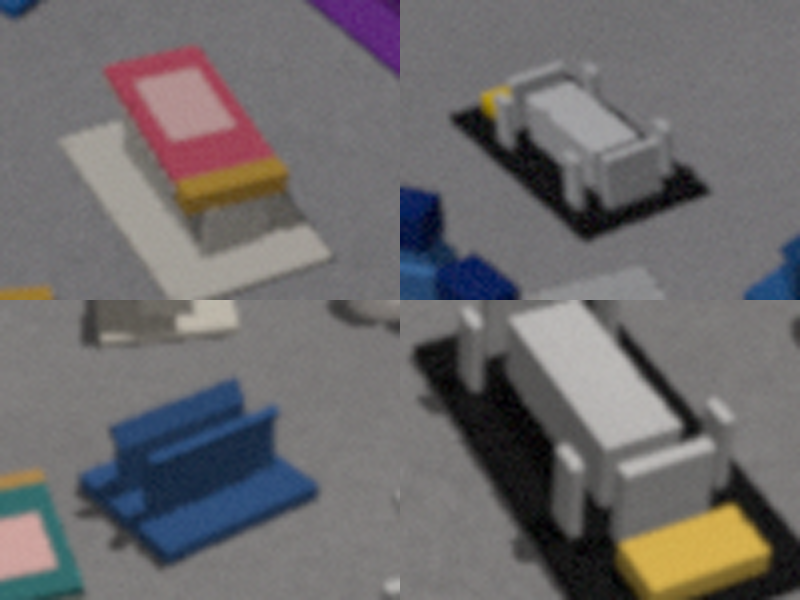

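```bash
cat >> h.py <<'E'
def Rt(yaw,th): return (Ro.from_euler("xyz",[180,0,yaw],degrees=True)*Ro.from_euler("y",th,degrees=True)).as_matrix()
def plan(pos,yaw,th,n=None,gap=85):
    """constant row (screw motion) from the measured pose to TCP pos/yaw/tilt"""
    from scipy.linalg import expm,logm
    s=sense();A=np.eye(4);A[:3,:3]=Ro.from_euler("xyz",s["tcp_rot"],degrees=True).as_matrix();A[:3,3]=s["tool_pos"]
    B=np.eye(4);B[:3,:3]=Rt(yaw,th);B[:3,3]=pos
    L=np.real(logm(np.linalg.inv(A)@B));rv=np.array([L[2,1],L[0,2],L[1,0]])
    n=n or int(np.ceil(max(np.linalg.norm(L[:3,3])/35,np.degrees(np.linalg.norm(rv))/6,1)))
    D=expm(L/n)
    print("n",n,"row",[gap]+np.round(D[:3,3],1).tolist()+np.round(rv/n,4).tolist(),"mid",np.round((A@expm(L/2))[:3,3]),"t",round(s["time"],1))
def grasp2tcp(g,yaw,th): return np.array(g)+Rt(yaw,th)[:,2]*hold_point_z
E
python3 - <<'E'
from h import *
plan([480,-20,330],180,0)
# stand wall lips from side picture
for p in((208,208.75),(238.75,195),(217.5,213.75),(249.25,202.5)): print(np.round(ray("side",*p,57)[:2]))
E
```

```text
n 19 row [85, -19.7, -27.4, -5.2, -0.0001, -0.0, -0.0192] mid [321. 258. 280.] t 0.1
[442. -18.]
[531.   8.]
[455. -47.]
[539. -35.]
```

>>> servo_tool --pt "85 -19.7 -27.4 -5.2 0 0 -0.0192" --pt "85 -19.7 -27.4 -5.2 0 0 -0.0192" --pt "85 -19.7 -27.4 -5.2 0 0 -0.0192" --pt "85 -19.7 -27.4 -5.2 0 0 -0.0192" --pt "85 -19.7 -27.4 -5.2 0 0 -0.0192" --pt "85 -19.7 -27.4 -5.2 0 0 -0.0192" --pt "85 -19.7 -27.4 -5.2 0 0 -0.0192" --pt "85 -19.7 -27.4 -5.2 0 0 -0.0192" --pt "85 -19.7 -27.4 -5.2 0 0 -0.0192" --pt "85 -19.7 -27.4 -5.2 0 0 -0.0192"

```text
time: 1.15
tool_pos: [328.9, 233.0, 279.3]
tcp_rot: [-179.5, -0.2, 170.9]
ft_force: [0.1, 0.9, 0.0]
finger_gap: 85.1
```

>>> servo_tool --pt "85 -19.7 -27.4 -5.2 0 0 -0.0192" --pt "85 -19.7 -27.4 -5.2 0 0 -0.0192" --pt "85 -19.7 -27.4 -5.2 0 0 -0.0192" --pt "85 -19.7 -27.4 -5.2 0 0 -0.0192" --pt "85 -19.7 -27.4 -5.2 0 0 -0.0192" --pt "85 -19.7 -27.4 -5.2 0 0 -0.0192" --pt "85 -19.7 -27.4 -5.2 0 0 -0.0192" --pt "85 -19.7 -27.4 -5.2 0 0 -0.0192" --pt "85 -19.7 -27.4 -5.2 0 0 -0.0192" --pt "85 0 0 0 0 0 0"

```text
time: 2.15
tool_pos: [490.5, -41.8, 328.1]
tcp_rot: [-179.5, -0.3, -179.0]
ft_force: [-0.7, 0.9, 0.4]
finger_gap: 85.0
```

```bash
cat > look.py <<'E'
from h import *
import json,sys
k=sys.argv[1]
s=sense();im=snapshot("wrist");cv2.imwrite(f"pics/wr{k}.png",im)
json.dump({a:np.array(s[a]).tolist() for a in("tool_pos","tcp_rot","time","joint_pos","finger_gap")},open(f"s{k}.json","w"))
print(np.round(s["time"],1),np.round(s["tool_pos"],1),np.round(s["tcp_rot"],1),np.round(s["joint_pos"],1))
cv2.imwrite(f"pics/wr{k}b.png",cv2.resize(im,(768,576),interpolation=cv2.INTER_CUBIC))
E
python3 look.py 1
```

```text
2.2 [490.5 -41.8 328.1] [-179.5   -0.3 -179. ] [ -10.4  -10.2   92.7   -0.5   97.7 -101.5]
```

View pics/wr1b.png

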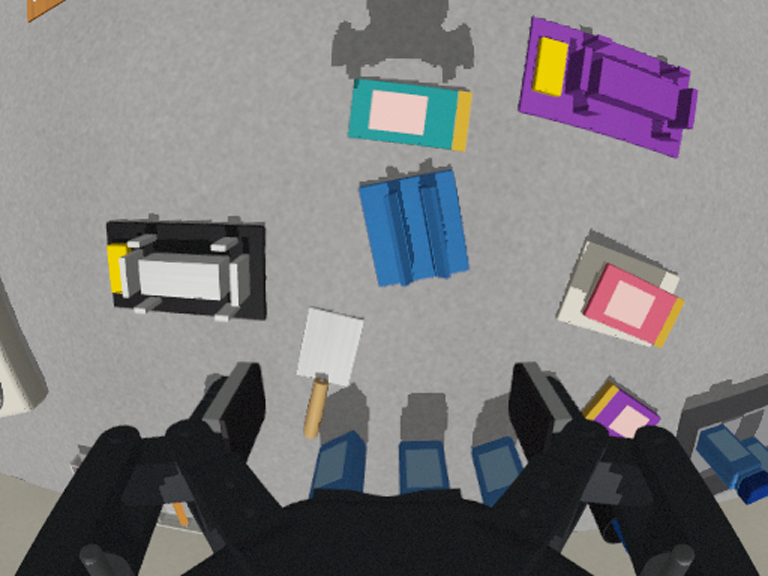

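The wrist view (1.5x) shows the nest at (185,270) with its mark on the left, the stand at (413,225), the palette at (632,305) with gold on the right, and the teal palette and spatula nearby.

Run:
```python
from h import *
import json
s=json.load(open("s1.json"));im=cv2.imread("pics/wr1.png")
def rect(nm,lo,hi,z,box,hull=True):
    for c in blobs(im,lo,hi,20):
        x,y,w,h=cv2.boundingRect(c)
        if box[0]<=x+w/2<=box[2] and box[1]<=y+h/2<=box[3]:
            q=np.array([wray(*p[0],z,s)[:2] for p in c]).astype(np.float32)
            r=cv2.minAreaRect(q);print(nm,(x,y,w,h),np.round(r[0],1),np.round(r[1],1),round(r[2],1))
rect("rose",(165,90,60),(180,255,255),59,(380,160,460,235))
rect("gold",(12,110,80),(26,255,255),59,(420,180,470,240))
rect("mark",(20,150,100),(34,255,255),22,(60,140,100,210))
rect("blackbase",(0,0,0),(180,255,50),8,(60,140,190,220))
rect("seat",(0,0,135),(180,60,255),45,(80,150,160,210))
rect("standbase",(95,100,30),(125,255,255),12,(230,100,320,200))
P=lambda u,v,z:np.round(wray(u/1.5,v/1.5,z,s)[:2],1)
for nm,u,v,z in(("Lwall top a",389,195,57),("Lwall top b",411,285,57),("Rwall a",422,185,57),("Rwall b",447,278,57),
  ("stop L",124,256,50),("stop L",124,297,50),("stop R",247,255,50),("stopR",247,303,50),
  ("seat",139,259,45),("seat",139,294,45),("seat",230,256,45),("seat",230,299,45)):print(nm,P(u,v,z))
d=lambda c,sc,w:cv2.resize(im[c[1]:c[1]+75,c[0]:c[0]+100],(400,300),interpolation=cv2.INTER_CUBIC)
cv2.imwrite("pics/m2.png",np.hstack([d((75,140),4,0),d((225,105),4,0)]))
```

```text
rose (389, 176, 62, 53) [559.7 223.8] [109.1  61.4] 70.7
gold (436, 198, 20, 34) [580.9 282.5] [13.9 62. ] 70.7
mark (71, 162, 16, 34) [ 539.6 -363.2] [34.5 62.5] 87.1
blackbase (71, 148, 107, 65) [ 543.2 -283.7] [209.1 108.7] 87.6
blackbase (103, 195, 50, 15) [ 588.  -276.1] [ 24.4 104.6] 5.1
blackbase (76, 194, 24, 11) [ 583.4 -362.6] [18.3 58.2] 7.3
standbase (239, 113, 74, 78) [496.9 -14.8] [114.1  99.2] 12.2
Lwall top a [455.8 -42.6]
Lwall top b [542.7 -19.6]
Rwall a [445.7 -12.3]
Rwall b [534.9  15.3]
stop L [ 517.8 -334.1]
stop L [ 565.9 -342.4]
stop R [ 516.7 -184.2]
stopR [ 568.  -188.1]
seat [ 522.5 -317.1]
seat [ 563.4 -323.6]
seat [ 519.  -204.8]
seat [ 565.9 -208.9]
```

View pics/m2.png

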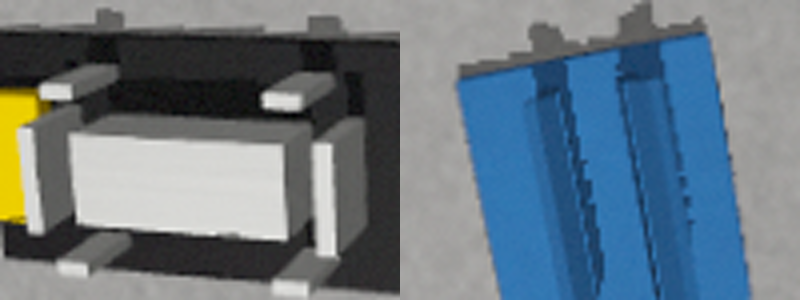

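Run:
```python
from h import *
plan([526,-270,210],180,0)
```

```text
n 8 row [85, -4.3, -28.7, 14.8, -0.0009, -0.0008, 0.0022] mid [ 508. -155.  269.] t 2.2
```

>>> servo_tool --pt "85 -4.3 -28.7 14.8 -0.0009 -0.0008 0.0022" --pt "85 -4.3 -28.7 14.8 -0.0009 -0.0008 0.0022" --pt "85 -4.3 -28.7 14.8 -0.0009 -0.0008 0.0022" --pt "85 -4.3 -28.7 14.8 -0.0009 -0.0008 0.0022" --pt "85 -4.3 -28.7 14.8 -0.0009 -0.0008 0.0022" --pt "85 -4.3 -28.7 14.8 -0.0009 -0.0008 0.0022" --pt "85 -4.3 -28.7 14.8 -0.0009 -0.0008 0.0022" --pt "85 0 0 0 0 0 0" --pt "85 0 0 0 0 0 0"

```text
time: 3.1
tool_pos: [520.9, -238.6, 219.4]
tcp_rot: [179.7, -0.1, -179.6]
ft_force: [-0.9, 0.5, -0.4]
finger_gap: 85.0
```

```bash
python3 look.py 2
python3 - <<'E'
from h import *
import json
s=json.load(open("s2.json"));im=cv2.imread("pics/wr2.png")
for nm,lo,hi,z in(("mark",(20,150,100),(34,255,255),22),("black",(0,0,0),(180,255,50),8),("seat",(0,0,170),(180,50,255),45)):
    for c in blobs(im,lo,hi,150)[:5]:
        x,y,w,h=cv2.boundingRect(c)
        if y>250: continue
        q=np.array([wray(*p[0],z,s)[:2] for p in c]).astype(np.float32)
        r=cv2.minAreaRect(q);print(nm,(x,y,w,h),np.round(r[0],1),np.round(r[1],1),round(r[2],1))
plan([478,-10,210],180,0)
E
```

```text
3.1 [ 520.9 -238.6  219.4] [ 1.797e+02 -1.000e-01 -1.796e+02] [ -29.9    3.9   90.4    0.2   86.  -120.3]
mark (142, 156, 26, 49) [ 539.7 -364.2] [33.1 61.6] 88.3
mark (492, 17, 19, 42) [316.3 115. ] [40.4 63.3] 82.0
mark (450, 46, 12, 46) [383.   22.8] [13.3 62. ] 83.5
black (10, 242, 496, 142) [ 914. -226.] [1571.   567.5] 89.9
black (140, 135, 167, 83) [ 543.2 -284.9] [207.1 108.9] 87.5
black (194, 207, 71, 16) [ 589.1 -274.5] [91.6 18.1] 87.7
seat (186, 172, 88, 38) [ 545.  -270.1] [99.1 39.8] 87.6
seat (0, 211, 54, 106) [ 732.1 -646.1] [132.9 274.7] 61.6
seat (318, 213, 63, 58) [ 616.4 -123.7] [60.3 79.4] 76.8
seat (399, 36, 38, 40) [380.6 -53.8] [50.6 36.9] 84.4
n 7 row [85, 6.0, 32.7, 1.4, 0.0008, -0.0003, 0.0012] mid [ 499. -124.  215.] t 3.1
```

View pics/wr2b.png

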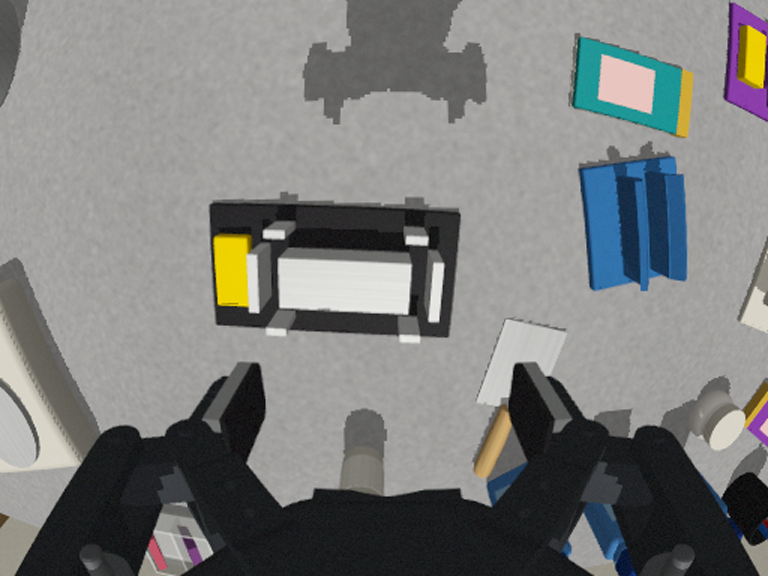

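The close view shows the seat as a clean 99x40 mm rectangle at about (345,283). That puts the nest at (544.5,-270) with its axis at 87.6°. Next, the stand.

>>> servo_tool --pt "85 6 32.7 1.4 0 0 0" --pt "85 6 32.7 1.4 0 0 0" --pt "85 6 32.7 1.4 0 0 0" --pt "85 6 32.7 1.4 0 0 0" --pt "85 6 32.7 1.4 0 0 0" --pt "85 6 32.7 1.4 0 0 0" --pt "85 6 32.7 1.4 0 0 0" --pt "85 0 0 0 0 0 0"

```text
time: 3.95
tool_pos: [474.1, 7.1, 216.2]
tcp_rot: [179.7, 0.4, -179.1]
ft_force: [0.3, -0.6, -0.0]
finger_gap: 85.0
```

```bash
python3 look.py 3
python3 - <<'E'
from h import *
import json
s=json.load(open("s3.json"));im=cv2.imread("pics/wr3.png")
for nm,lo,hi,z in(("stand",(95,100,20),(125,255,255),12),("rose",(165,90,60),(180,255,255),59),("gold",(12,110,80),(26,255,255),59)):
    for c in blobs(im,lo,hi,150)[:5]:
        x,y,w,h=cv2.boundingRect(c)
        if y>250: continue
        q=np.array([wray(*p[0],z,s)[:2] for p in c]).astype(np.float32)
        r=cv2.minAreaRect(q);print(nm,(x,y,w,h),np.round(r[0],1),np.round(r[1],1),round(r[2],1))
        if nm=="stand" and 100<x<300: X,Y=x,y
c=im[Y-8:Y+112,X-20:X+140];cv2.imwrite("pics/m3.png",cv2.resize(c,None,fx=5,fy=5,interpolation=cv2.INTER_CUBIC));print(X-20,Y-8)
E
```

```text
4.0 [474.1   7.1 216.2] [ 179.7    0.4 -179.1] [ -5.6 -12.5 106.2   0.4  85.9 -96.6]
stand (189, 127, 97, 105) [499.8 -13.8] [121.   99.2] 12.3
rose (383, 207, 79, 63) [559.2 223.8] [110.2  62.3] 70.6
gold (341, 8, 32, 53) [324.  107.4] [28.5 54.5] 82.2
gold (269, 57, 18, 54) [382.5  26.2] [11.9 53.8] 84.9
gold (441, 229, 27, 43) [578.7 283. ] [21.3 65.5] 79.1
169 119
```

View pics/m3.png

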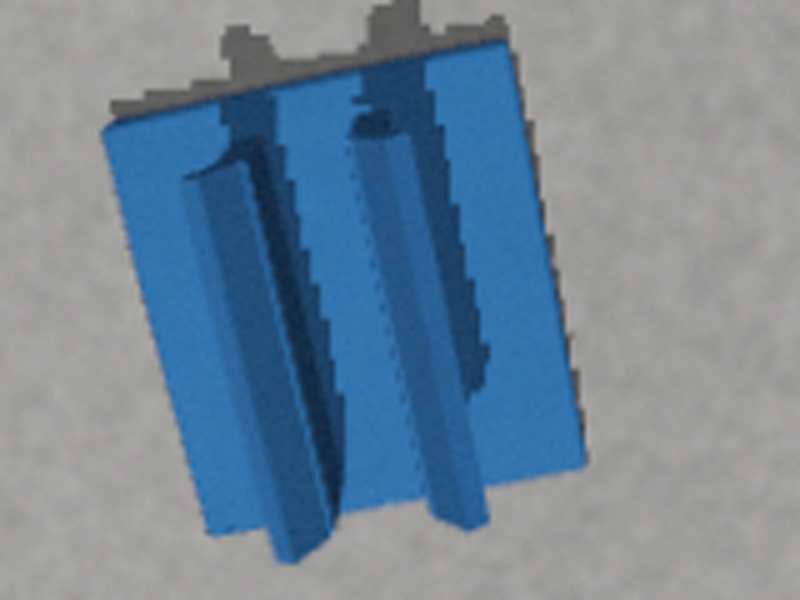

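Run:
```python
from h import *
import json
s=json.load(open("s3.json"))
P=lambda u,v,z:wray(169+u/5,119+v/5,z,s)[:2]
c=np.array([P(105,128,12),P(508,42,12),P(585,465,12),P(210,533,12)]);print(np.round(c),c.mean(0))
print(np.degrees(np.arctan2(*(c[3]-c[0])[::-1])),np.degrees(np.arctan2(*(c[2]-c[1])[::-1])))
a=[P(250,165,46),P(335,520,46),P(352,135,46),P(428,495,46)];print(np.round(a,1),np.mean(a,0))
# pick plan : grasp 23mm to clasp from centre
c=np.array([562,231.5]);ya=70.7;u=np.array([np.cos(np.radians(ya)),np.sin(np.radians(ya))])
g=np.r_[c+23*u,52]
t=grasp2tcp(g,ya,-45);print("pick tcp",t, "pre",t-Rt(ya,-45)[:,2]*90)
plan(t-Rt(ya,-45)[:,2]*90,ya,-45)
```

```text
[[453. -73.]
 [432.  23.]
 [537.  45.]
 [558. -51.]] [495.01761464 -14.12506878]
11.940340609235264 11.966735616198944
[[455.5 -33.8]
 [538.  -16. ]
 [448.8 -11.8]
 [531.4   5.3]] [493.40833959 -14.07452632]
pick tcp [565.23147332 240.7276393   38.77710319] pre [586.26528048 300.79076406 102.4167135 ]
n 20 row [85, 10.2, 17.2, -0.2, 0.038, -0.0261, 0.0903] mid [449. 192. 181.] t 4.0
```

>>> servo_tool --pt "85 10.2 17.2 -0.2 0.038 -0.0261 0.0903" --pt "85 10.2 17.2 -0.2 0.038 -0.0261 0.0903" --pt "85 10.2 17.2 -0.2 0.038 -0.0261 0.0903" --pt "85 10.2 17.2 -0.2 0.038 -0.0261 0.0903" --pt "85 10.2 17.2 -0.2 0.038 -0.0261 0.0903" --pt "85 10.2 17.2 -0.2 0.038 -0.0261 0.0903" --pt "85 10.2 17.2 -0.2 0.038 -0.0261 0.0903" --pt "85 10.2 17.2 -0.2 0.038 -0.0261 0.0903" --pt "85 10.2 17.2 -0.2 0.038 -0.0261 0.0903" --pt "85 10.2 17.2 -0.2 0.038 -0.0261 0.0903"

```text
time: 5.0
tool_pos: [455.3, 195.1, 190.1]
tcp_rot: [-168.7, 23.8, 128.0]
ft_force: [0.2, -0.9, 0.2]
finger_gap: 84.8
```

Run:
```python
from h import *
s=sense();print(np.round(s["tool_pos"]),np.round(s["tcp_rot"]),np.round(s["joint_pos"]))
plan([586,301,103],70.7,-45)
```

```text
[455. 195. 190.] [-169.   24.  128.] [ 35.   3.  99. -24.  89.   1.]
n 10 row [85, 11.1, 16.3, 0.6, 0.0385, -0.0253, 0.0852] mid [506. 266. 147.] t 5.0
```

>>> servo_tool --pt "85 11.1 16.3 0.6 0.0385 -0.0253 0.0852" --pt "85 11.1 16.3 0.6 0.0385 -0.0253 0.0852" --pt "85 11.1 16.3 0.6 0.0385 -0.0253 0.0852" --pt "85 11.1 16.3 0.6 0.0385 -0.0253 0.0852" --pt "85 11.1 16.3 0.6 0.0385 -0.0253 0.0852" --pt "85 11.1 16.3 0.6 0.0385 -0.0253 0.0852" --pt "85 11.1 16.3 0.6 0.0385 -0.0253 0.0852" --pt "85 11.1 16.3 0.6 0.0385 -0.0253 0.0852" --pt "85 11.1 16.3 0.6 0.0385 -0.0253 0.0852" --pt "85 0 0 0 0 0 0"

```text
time: 6.0
tool_pos: [576.1, 301.2, 106.2]
tcp_rot: [-178.6, 44.1, 74.9]
ft_force: [-1.0, -0.6, -1.8]
finger_gap: 85.0
```

```bash
python3 look.py 4
python3 - <<'E'
from h import *
import json
s=json.load(open("s4.json"));im=cv2.imread("pics/wr4.png")
for nm,lo,hi,z in(("rose",(165,90,60),(180,255,255),59),("gold",(12,110,80),(26,255,255),59)):
    for c in blobs(im,lo,hi,150)[:5]:
        x,y,w,h=cv2.boundingRect(c)
        q=np.array([wray(*p[0],z,s)[:2] for p in c]).astype(np.float32)
        r=cv2.minAreaRect(q);print(nm,(x,y,w,h),np.round(r[0],1),np.round(r[1],1),round(r[2],1))
plan([586,301,103],70.7,-45)
E
```

```text
6.0 [576.1 301.2 106.2] [-178.6   44.1   74.9] [ 36.4  57.2  42.  -27.4 115.9  47.9]
rose (227, 190, 88, 51) [560.3 226.3] [103.7  61. ] 70.5
gold (225, 160, 96, 33) [584.  292.4] [35.4 62.7] 70.5
gold (199, 299, 41, 22) [  95.7 -719.5] [1008.8  197.3] 70.0
gold (401, 119, 61, 38) [680.4 310.1] [14.5 53.1] 50.9
gold (318, 301, 20, 32) [  295.6 -4773. ] [8816.3  322.8] 87.1
gold (173, 240, 37, 10) [462.5 175.5] [32.5 50.6] 81.7
n 1 row [85, 5.1, 10.1, 2.3, 0.0295, -0.0174, 0.0543] mid [581. 301. 106.] t 6.0
```

View pics/wr4b.png

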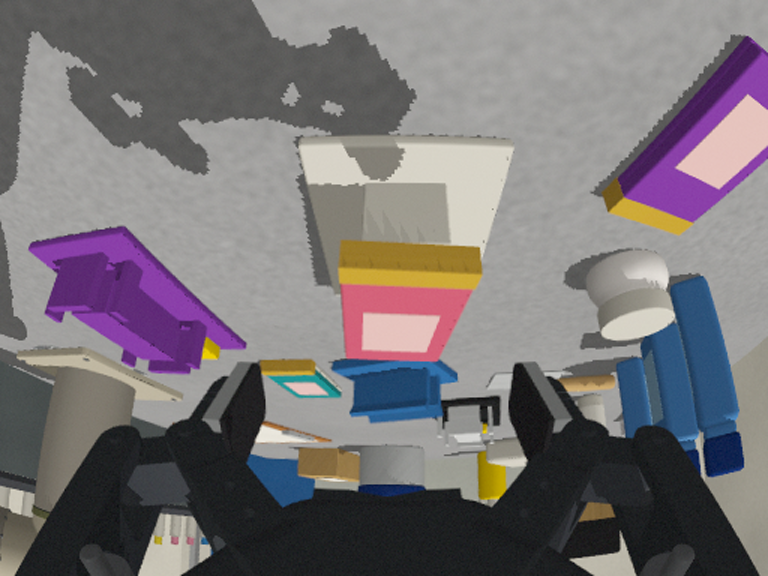

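Centre and axis (562.2,231.7), 70.5° agree with the earlier looks. Aligning, then sliding in.

>>> servo_tool --pt "85 2.5 5 1.2 0.0148 -0.0087 0.0272" --pt "85 2.5 5 1.2 0.0148 -0.0087 0.0272" --pt "85 0 0 20 0 0 0" --pt "85 0 0 20 0 0 0" --pt "85 0 0 10 0 0 0" --pt "85 0 0 0 0 0 0"

```text
time: 6.65
tool_pos: [575.9, 268.7, 77.3]
tcp_rot: [179.6, 44.2, 70.9]
ft_force: [-0.3, -0.3, -0.2]
finger_gap: 85.1
```

Run:
```python
from h import *
s=sense();print(np.round(s["tool_pos"],1),np.round(s["tcp_rot"],1),np.round(s["joint_pos"]))
u=np.array([np.cos(np.radians(70.5)),np.sin(np.radians(70.5))])
g=np.r_[np.array([562.2,231.7])+23*u,52]
plan(grasp2tcp(g,70.5,-45),70.5,-45,n=4)
```

```text
[575.9 268.7  77.3] [179.6  44.2  70.9] [ 34.  56.  47. -27. 112.  51.]
n 4 row [85, 1.5, -0.2, 12.1, 0.0027, -0.0035, 0.0011] mid [571. 255.  58.] t 6.7
```

>>> servo_tool --pt "85 1.5 0 13 0.0027 -0.0035 0.0011" --pt "85 1.5 0 13 0.0027 -0.0035 0.0011" --pt "85 1.5 0 13 0.0027 -0.0035 0.0011" --pt "85 1.5 0 13 0.0027 -0.0035 0.0011" --pt "85 0 0 0 0 0 0"

```text
time: 7.15
tool_pos: [566.8, 239.3, 41.8]
tcp_rot: [179.6, 44.5, 70.4]
ft_force: [0.2, -0.5, -0.1]
finger_gap: 85.0
```

Run:
```python
from h import *
s=sense();print(np.round(s["tool_pos"],1),np.round(s["tcp_rot"],1))
u=np.array([np.cos(np.radians(70.5)),np.sin(np.radians(70.5))])
g=np.r_[np.array([562.2,231.7])+23*u,52]
plan(grasp2tcp(g,70.5,-45)+Rt(70.5,-45)[:,2]*4,70.5,-45,n=1)
```

```text
[566.8 239.3  41.8] [179.6  44.5  70.4]
n 1 row [85, 2.8, -1.8, 5.4, 0.0062, -0.009, -0.0008] mid [566. 239.  39.] t 7.2
```

>>> servo_tool --pt "85 2.8 -1.8 5.4 0.0062 -0.009 0" --pt "70 0 0 0 0 0 0" --pt "58 0 0 0 0 0 0" --pt "58 0 0 0 0 0 0" --pt "58 0 0 0 0 0 0" --pt "58 0 0 0 0 0 0" --pt "58 0 0 0 0 0 0" --force 50

```text
time: 7.85
tool_pos: [565.1, 239.4, 36.1]
tcp_rot: [179.9, 45.0, 70.4]
ft_force: [-0.9, 0.7, -1.3]
finger_gap: 61.2
```

Run:
```python
from h import *
s=sense();print(np.round(s["tool_pos"],1),np.round(s["tcp_rot"],1),s["finger_gap"],s["ft_force"])
```

```text
[565.1 239.4  36.1] [179.9  45.   70.4] 61.21642060626781 [-0.88549697  0.67518397 -1.26161949]
```

```bash
cat >> h.py <<'E'
CT=Rt(70.4,-45).T@(np.array([562.2,231.7,52])-[565.1,239.4,36.1])   # palette centre in tool, grip 1
def tcp_for(c,yaw,th,ct): return np.array(c)-Rt(yaw,th)@ct
E
python3 - <<'E'
from h import *
print(CT,"lift dir",Rt(70.4,-45).T@[0,0,1])
import h
s=sense()
t=tcp_for([495,-14,200],102,45,CT);print("above stand",t)
o=h.sense;h.sense=lambda:dict(s,tool_pos=s["tool_pos"]+np.array([0,0,90.]))
plan(t,102,45,gap=58)
E
```

```text
[-17.06011919  -0.14898953  -5.42587645] lift dir [-7.07106781e-01  1.11022302e-16 -7.07106781e-01]
above stand [491.83993786   1.58352352 208.22665194]
n 16 row [58, -17.3, -4.1, -4.5, 0.0001, 0.0954, -0.0381] mid [516. 142. 218.] t 7.8
```

>>> servo_tool --pt "58 -7 0 -7 0 0 0" --pt "58 -21 0 -21 0 0 0" --pt "58 -21 0 -21 0 0 0" --pt "58 -21 0 -21 0 0 0" --pt "58 0 0 0 0 0 0"

```text
time: 8.35
tool_pos: [564.2, 238.9, 139.7]
tcp_rot: [-179.9, 45.1, 70.5]
ft_force: [1.5, -0.3, -0.3]
finger_gap: 61.6
```

Run:
```python
from h import *
s=sense();print(np.round(s["tool_pos"]),s["finger_gap"])
plan(tcp_for([495,-14,200],102,45,CT),102,45,gap=58)
```

```text
[564. 239. 140.] 61.623776614850655
n 16 row [58, -17.2, -3.9, -3.6, -0.0001, 0.0955, -0.0381] mid [515. 139. 225.] t 8.3
```

>>> servo_tool --pt "58 -17.2 -3.9 -3.6 0 0.0955 -0.0381" --pt "58 -17.2 -3.9 -3.6 0 0.0955 -0.0381" --pt "58 -17.2 -3.9 -3.6 0 0.0955 -0.0381" --pt "58 -17.2 -3.9 -3.6 0 0.0955 -0.0381" --pt "58 -17.2 -3.9 -3.6 0 0.0955 -0.0381" --pt "58 -17.2 -3.9 -3.6 0 0.0955 -0.0381" --pt "58 -17.2 -3.9 -3.6 0 0.0955 -0.0381" --pt "58 -17.2 -3.9 -3.6 0 0.0955 -0.0381" --pt "58 -17.2 -3.9 -3.6 0 0.0955 -0.0381" --pt "58 -17.2 -3.9 -3.6 0 0.0955 -0.0381"

```text
time: 9.35
tool_pos: [502.7, 103.0, 223.2]
tcp_rot: [-173.5, -12.8, 90.4]
ft_force: [-0.1, -1.2, -1.2]
finger_gap: 61.2
```

Run:
```python
from h import *
s=sense();print(np.round(s["tool_pos"]),s["finger_gap"],np.round(s["joint_pos"]))
plan(tcp_for([495,-14,200],102,45,CT),102,45,gap=58)
```

```text
[503. 103. 223.] 61.21373227473482 [-3. -0. 96. 12. 92. -4.]
n 6 row [58, -16.3, -3.5, -5.0, -0.0019, 0.0916, -0.0351] mid [495.  51. 223.] t 9.3
```

>>> servo_tool --pt "58 -16.3 -3.5 -5 -0.0019 0.0916 -0.0351" --pt "58 -16.3 -3.5 -5 -0.0019 0.0916 -0.0351" --pt "58 -16.3 -3.5 -5 -0.0019 0.0916 -0.0351" --pt "58 -16.3 -3.5 -5 -0.0019 0.0916 -0.0351" --pt "58 -16.3 -3.5 -5 -0.0019 0.0916 -0.0351" --pt "58 0 0 0 0 0 0"

```text
time: 9.95
tool_pos: [491.6, 10.2, 216.1]
tcp_rot: [-179.2, -40.8, 100.0]
ft_force: [-0.4, -0.6, -1.5]
finger_gap: 61.3
```

Run:
```python
from h import *
s=sense();print(np.round(s["tool_pos"]),np.round(s["tcp_rot"]),s["finger_gap"],np.round(s["joint_pos"]))
plan(tcp_for([495,-14,200],102,45,CT),102,45,gap=58)
im=snapshot("side");cv2.imwrite("pics/side1.png",im)
im2=snapshot("scene");cv2.imwrite("pics/scene1.png",im2)
f=lambda i,x,y:cv2.resize(i[y:y+125,x:x+100],(400,500),interpolation=cv2.INTER_CUBIC)
cv2.imwrite("pics/m4.png",np.hstack([f(im,175,110),f(im2,220,90)]))
```

```text
[492.  10. 216.] [-179.  -41.  100.] 61.30306693678656 [-28.   9.  95.  31. 103. -38.]
n 1 row [58, -11.6, -1.2, 0.4, 0.0102, 0.0737, -0.0265] mid [492.   6. 212.] t 9.9
```

View pics/m4.png

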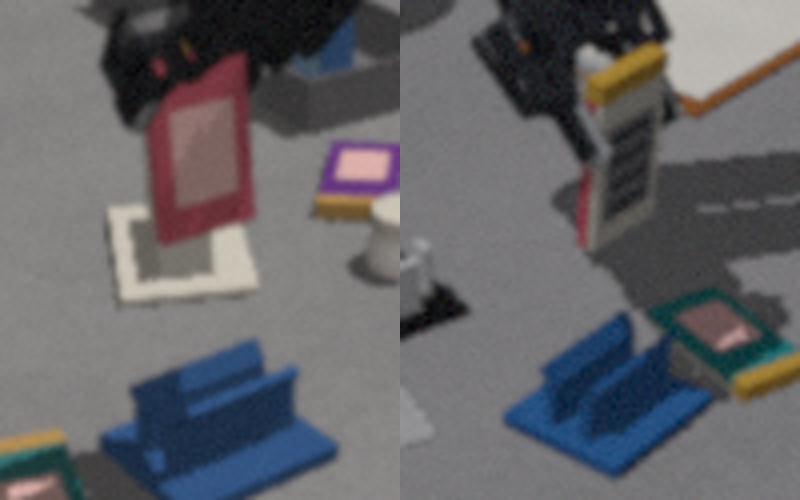

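The crops show the palette held clasp up, lid facing -y, above the stand. Aligning and lowering.

>>> servo_tool --pt "58 -6 -0.6 0.2 0.005 0.04 -0.014" --pt "58 -6 -0.6 0.2 0.005 0.04 -0.014" --pt "58 0 0 0 0 0 0"

```text
time: 10.35
tool_pos: [494.1, 5.9, 212.4]
tcp_rot: [179.5, -44.8, 102.7]
ft_force: [0.3, 1.0, -1.7]
finger_gap: 61.3
```

Run:
```python
from h import *
s=sense();print(np.round(s["tool_pos"]),np.round(s["tcp_rot"],1),s["finger_gap"])
R=Ro.from_euler("xyz",s["tcp_rot"],degrees=True).as_matrix();print("centre",s["tool_pos"]+R@CT)
plan(tcp_for([495,-14,145],102,45,CT),102,45,n=4,gap=58)
```

```text
[494.   6. 212.] [179.5 -44.8 102.7] 61.305345688211034
centre [497.39496872  -9.68842641 204.26024798]
n 4 row [58, -11.1, -0.8, 9.8, -0.0002, 0.0008, 0.0023] mid [493.   4. 183.] t 10.3
```

>>> servo_tool --pt "58 -11.1 -0.8 9.8 0 0.0008 0.0023" --pt "58 -11.1 -0.8 9.8 0 0.0008 0.0023" --pt "58 -11.1 -0.8 9.8 0 0.0008 0.0023" --pt "58 -11.1 -0.8 9.8 0 0.0008 0.0023" --pt "58 0 0 0 0 0 0" --pt "58 0 0 0 0 0 0"

```text
time: 10.95
tool_pos: [491.9, 4.3, 149.3]
tcp_rot: [-179.9, -44.6, 102.2]
ft_force: [-0.1, -0.2, -1.0]
finger_gap: 61.3
```

```bash
cat > st.py <<'E'
from h import *
import sys
z=float(sys.argv[1]);n=int(sys.argv[2])
s=sense();print(np.round(s["tool_pos"],1),np.round(s["tcp_rot"],1),s["finger_gap"],np.round(s["ft_force"],1))
R=Ro.from_euler("xyz",s["tcp_rot"],degrees=True).as_matrix();print("centre",np.round(s["tool_pos"]+R@CT,1))
plan(tcp_for([495,-14,z],102,45,CT),102,45,n=n,gap=58)
E
python3 st.py 110 4
python3 - <<'E'
from h import *
im=snapshot("scene");im2=snapshot("side")
cv2.imwrite("pics/scene2.png",im);cv2.imwrite("pics/side2.png",im2)
f=lambda i,x,y:cv2.resize(i[y:y+90,x:x+80],(400,450),interpolation=cv2.INTER_CUBIC)
cv2.imwrite("pics/m5.png",np.hstack([f(im2,190,150),f(im,235,125)]))
E
```

```text
[491.9   4.3 149.3] [-179.9  -44.6  102.2] 61.288416507513475 [-0.1 -0.2 -1. ]
centre [495.1 -11.4 141.1]
n 4 row [58, -5.9, -0.2, 5.0, -0.0008, 0.0016, 0.0005] mid [492.   3. 134.] t 10.9
```

View pics/m5.png

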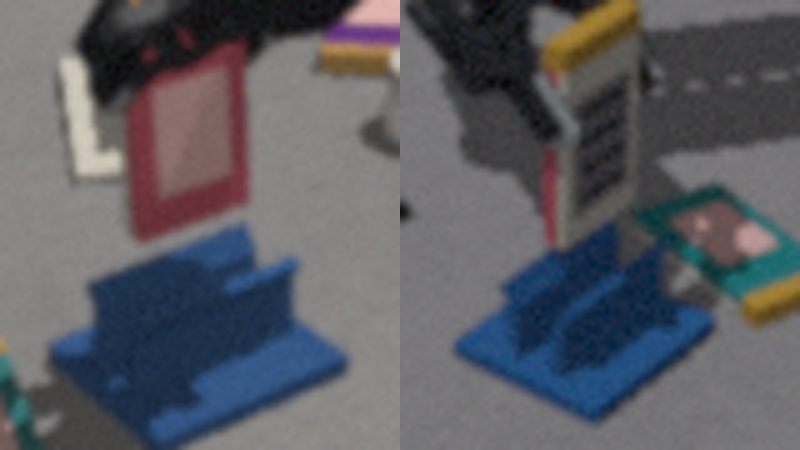

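Run:
```python
from h import *
print("expected lid corners z81, label corners:")
a=np.radians(12.2);X=np.array([np.cos(a),np.sin(a)]);Y=np.array([-X[1],X[0]]);c=np.array([495.1,-11.4])
for sy in(-7,7):print(sy,[np.round(c+sx*31*X+sy*Y,1) for sx in(-1,1)])
print("scene lid(+x)",ray("scene",265.4,173.6,81)[:2],"label +x,-x",ray("scene",268.6,175,81)[:2],ray("scene",280.6,168,81)[:2])
print("side lid -x,+x",ray("side",218,198.4,81)[:2],ray("side",239.6,191.6,81)[:2])
```

```text
expected lid corners z81, label corners:
-7 [array([466.3, -24.8]), array([526.9, -11.7])]
7 [array([463.3, -11.1]), array([523.9,   2. ])]
scene lid(+x) [523.40451906  -6.47880743] label +x,-x [520.97611191   3.8659375 ] [474.80727384  -1.85866941]
side lid -x,+x [466.75558489 -22.75335597] [523.45552648 -16.08527447]
```

>>> servo_tool --pt "58 -6.2 -0.2 5 0 0.0016 0" --pt "58 -6.2 -0.2 5 0 0.0016 0" --pt "58 -6.2 -0.2 5 0 0.0016 0" --pt "58 -6.2 -0.2 5 0 0.0016 0" --pt "58 0 0 0 0 0 0"

```text
time: 11.55
tool_pos: [492.9, -0.6, 116.2]
tcp_rot: [179.9, -44.9, 102.3]
ft_force: [-0.5, -0.2, -1.5]
finger_gap: 61.1
```

```bash
python3 st.py 90 3
```

```text
[492.9  -0.6 116.2] [179.9 -44.9 102.3] 61.064294199365435 [-0.5 -0.2 -1.5]
centre [496.1 -16.2 108. ]
n 3 row [58, -3.7, -0.2, 4.8, -0.0004, 0.0007, 0.0012] mid [492.   0. 107.] t 11.6
```

>>> servo_tool --pt "58 -3.7 -0.2 4.8 0 0.0007 0" --pt "58 -3.7 -0.2 4.8 0 0.0007 0" --pt "58 -3.7 -0.2 4.8 0 0.0007 0" --pt "58 0 0 0 0 0 0"

```text
time: 11.95
tool_pos: [491.7, 1.8, 96.4]
tcp_rot: [179.9, -45.0, 102.3]
ft_force: [-0.5, 0.5, -0.9]
finger_gap: 61.6
```

```bash
python3 st.py 78 3
```

```text
[491.7   1.8  96.4] [179.9 -45.  102.3] 61.600605751957985 [-0.5  0.5 -0.9]
centre [494.9 -13.8  88.2]
n 3 row [58, -2.5, 0.0, 2.3, -0.0004, -0.0002, 0.0011] mid [492.   2.  91.] t 11.9
```

>>> servo_tool --pt "58 -2.4 0 2.4 0 0 0" --pt "58 -2.4 0 2.4 0 0 0" --pt "58 -2.4 0 2.4 0 0 0" --pt "58 -1 0 1 0 0 0" --pt "58 0 0 0 0 0 0"

```text
time: 12.45
tool_pos: [492.0, 1.8, 84.1]
tcp_rot: [179.8, -45.0, 102.3]
ft_force: [0.2, 0.6, -0.2]
finger_gap: 61.0
```

```bash
python3 st.py 73 3
```

```text
[492.    1.8  84.1] [179.8 -45.  102.3] 61.04385806377192 [ 0.2  0.6 -0.2]
centre [495.2 -13.8  75.9]
n 3 row [58, -0.7, -0.1, 0.7, -0.0003, -0.0001, 0.0013] mid [492.   2.  83.] t 12.4
```

>>> servo_tool --pt "58 -0.7 0 0.7 0 0 0" --pt "58 -0.7 0 0.7 0 0 0" --pt "58 -0.7 0 0.7 0 0 0" --pt "58 0 0 0 0 0 0"

```text
time: 12.85
tool_pos: [492.3, 1.6, 81.3]
tcp_rot: [179.8, -45.0, 102.3]
ft_force: [0.2, -1.2, -0.8]
finger_gap: 61.4
```

```bash
python3 st.py 71 2
```

```text
[492.3   1.6  81.3] [179.8 -45.  102.3] 61.36740080713136 [ 0.2 -1.2 -0.8]
centre [495.6 -13.9  73.1]
n 2 row [58, -0.7, -0.2, 0.7, -0.0002, 0.0001, 0.0021] mid [492.   2.  80.] t 12.8
```

>>> servo_tool --pt "58 -0.7 0 0.7 0 0 0" --pt "58 -0.7 0 0.7 0 0 0" --pt "58 0 0 0 0 0 0"

```text
time: 13.15
tool_pos: [492.4, 1.6, 79.2]
tcp_rot: [179.8, -45.0, 102.3]
ft_force: [-0.4, 0.7, -0.7]
finger_gap: 61.0
```

```bash
python3 st.py 69.5 2
```

```text
[492.4   1.6  79.2] [179.8 -45.  102.3] 60.98953025682407 [-0.4  0.7 -0.7]
centre [495.6 -14.   71. ]
n 2 row [58, -0.5, -0.3, 0.6, -0.0002, 0.0001, 0.0021] mid [492.   2.  78.] t 13.2
```

>>> servo_tool --pt "58 -0.5 0 0.5 0 0 0" --pt "58 -0.5 0 0.5 0 0 0" --pt "58 0 0 0 0 0 0"

```text
time: 13.45
tool_pos: [492.5, 1.6, 78.2]
tcp_rot: [179.8, -45.0, 102.4]
ft_force: [-0.6, -0.1, -1.0]
finger_gap: 61.4
```

```bash
python3 st.py 68.5 2
```

```text
[492.5   1.6  78.2] [179.8 -45.  102.4] 61.43978466581665 [-0.6 -0.1 -1. ]
centre [495.7 -14.   69.9]
n 2 row [58, -0.5, -0.3, 0.6, -0.0001, 0.0, 0.0023] mid [492.   2.  77.] t 13.4
```

>>> servo_tool --pt "58 -0.5 0 0.5 0 0 0" --pt "58 -0.5 0 0.5 0 0 0" --pt "58 0 0 0 0 0 0"

```text
time: 13.75
tool_pos: [492.6, 1.5, 78.2]
tcp_rot: [179.7, -45.1, 102.4]
ft_force: [-0.3, -0.3, -1.2]
finger_gap: 61.6
```

```bash
python3 st.py 67.5 2
python3 - <<'E'
from h import *
im=snapshot("scene");im2=snapshot("side")
cv2.imwrite("pics/scene3.png",im);cv2.imwrite("pics/side3.png",im2)
f=lambda i,x,y:cv2.resize(i[y:y+90,x:x+80],(400,450),interpolation=cv2.INTER_CUBIC)
cv2.imwrite("pics/m6.png",np.hstack([f(im2,190,150),f(im,235,125)]))
E
```

```text
[492.6   1.5  78.2] [179.7 -45.1 102.4] 61.56983731282835 [-0.3 -0.3 -1.2]
centre [495.8 -14.   70. ]
n 2 row [58, -0.8, -0.4, 0.9, -0.0002, -0.0005, 0.0026] mid [492.   2.  77.] t 13.8
```

View pics/m6.png

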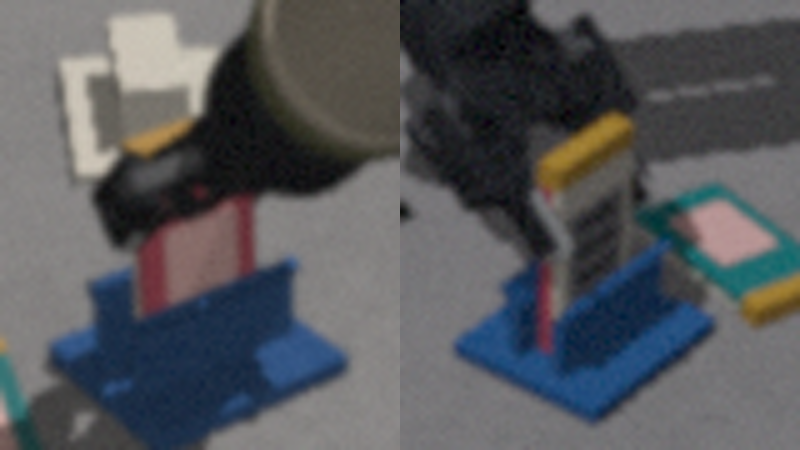

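Run:
```python
from h import *
a=np.radians(12.2);X=np.array([np.cos(a),np.sin(a)]);Y=np.array([-X[1],X[0]])
im=cv2.imread("pics/scene3.png")
# gold band of the palette: extremes
for c in blobs(im,(12,110,80),(28,255,255),20):
    x,y,w,h=cv2.boundingRect(c)
    if 255<x<275: print((x,y,w,h),[c[k][0].tolist() for k in(c[:,0,0].argmin(),c[:,0,0].argmax(),c[:,0,1].argmin(),c[:,0,1].argmax())]);q=c[:,0,:].astype(float)
# project: band top corner / lower corners for centre heights
p=P["scene"];R=np.array(p["R"]);t=np.array(p["t"])
def pr(W): k=R@W+t; return np.round([p["fx"]*k[0]/k[2]+p["cx"],p["fy"]*k[1]/k[2]+p["cy"]],1)
for zc in(70,72,74,77):
    print(zc,[pr(np.r_[np.array([495.5,-14])+sx*31*X+sy*7*Y,zc+dz]) for sx,sy,dz in((1,-7/7,60),(-1,-1,60),(-1,1,60),(-1,1,46),(1,1,46),(1,-1,46))])
```

```text
(262, 147, 20, 16) [[262, 159], [281, 151], [277, 147], [264, 162]]
70 [array([262.4, 157.1]), array([277.1, 147.4]), array([281.3, 149.1]), array([281.2, 153.7]), array([266.6, 163.5]), array([262.4, 161.6])]
72 [array([262.4, 156.4]), array([277.1, 146.8]), array([281.3, 148.5]), array([281.2, 153. ]), array([266.6, 162.8]), array([262.4, 161. ])]
74 [array([262.4, 155.7]), array([277.1, 146.1]), array([281.3, 147.8]), array([281.2, 152.4]), array([266.6, 162.2]), array([262.4, 160.3])]
77 [array([262.4, 154.7]), array([277.2, 145.2]), array([281.4, 146.9]), array([281.2, 151.4]), array([266.6, 161.2]), array([262.4, 159.4])]
```

>>> servo_tool --pt "58 -0.7 0 0.7 0 0 0" --pt "58 -0.7 0 0.7 0 0 0" --pt "58 0 0 0 0 0 0" --force 20

```text
time: 14.15
tool_pos: [492.7, 1.5, 78.3]
tcp_rot: [179.7, -45.1, 102.5]
ft_force: [0.6, -0.0, -1.4]
finger_gap: 61.6
```

>>> servo_tool --pt "58 -1.4 0 1.4 0 0 0" --pt "58 0 0 0 0 0 0" --pt "58 0 0 0 0 0 0"

```text
time: 14.45
tool_pos: [493.2, 1.5, 78.3]
tcp_rot: [179.6, -45.2, 102.6]
ft_force: [0.7, 0.3, 0.4]
finger_gap: 61.1
```

>>> servo_tool --pt "62 0 0 0 0 0 0" --pt "64 0 0 0 0 0 0" --pt "68 0 0 0 0 0 0" --pt "75 0 0 0 0 0 0" --pt "85 0 0 0 0 0 0" --pt "85 0 0 0 0 0 0" --pt "85 0 0 0 0 0 0"

```text
time: 15.15
tool_pos: [493.0, 1.9, 77.2]
tcp_rot: [179.6, -45.2, 102.6]
ft_force: [-0.6, -0.2, 0.1]
finger_gap: 84.7
```

Run:
```python
from h import *
im=snapshot("scene");cv2.imwrite("pics/scene4.png",im);cv2.imwrite("pics/side4.png",snapshot("side"))
for c in blobs(im,(12,110,80),(28,255,255),20):
    x,y,w,h=cv2.boundingRect(c)
    if 255<x<275: print((x,y,w,h),[c[k][0].tolist() for k in(c[:,0,0].argmin(),c[:,0,0].argmax(),c[:,0,1].argmin(),c[:,0,1].argmax())])
g=np.array([495,-14,97]);t=grasp2tcp(g,102,-45)+Rt(102,-45)[:,2]*4;pre=t-Rt(102,-45)[:,2]*90
print("grip tcp",t,"pre",pre)
s=sense();print(s["tool_pos"],s["finger_gap"])
```

```text
(262, 148, 19, 16) [[262, 157], [280, 152], [275, 148], [265, 163]]
grip tcp [498.3372579  -29.70056399  80.94867607] pre [485.10583892  32.54836814 144.58828637]
[492.94485515   1.90554734  77.22545817] 84.94282007029086
```

>>> servo_tool --pt "85 0 0 -10 0 0 0" --pt "85 0 0 -30 0 0 0" --pt "85 0 0 -30 0 0 0" --pt "85 0 0 -30 0 0 0" --pt "85 23 0 -23 0 0 0" --pt "85 23 0 -23 0 0 0" --pt "85 23 0 -23 0 0 0"

```text
time: 15.95
tool_pos: [505.4, -72.3, 248.8]
tcp_rot: [-179.7, -45.6, 102.0]
ft_force: [0.3, -0.4, 0.7]
finger_gap: 85.2
```

Run:
```python
from h import *
s=sense();print(s["tool_pos"],s["tcp_rot"],np.round(s["joint_pos"]))
im=snapshot("scene");cv2.imwrite("pics/scene5.png",im);cv2.imwrite("pics/side5.png",snapshot("side"))
for c in blobs(im,(12,110,80),(28,255,255),20):
    x,y,w,h=cv2.boundingRect(c)
    if 255<x<275: print((x,y,w,h),[c[k][0].tolist() for k in(c[:,0,0].argmin(),c[:,0,0].argmax(),c[:,0,1].argmin(),c[:,0,1].argmax())])
t=np.array([498.3,-29.7,81]);z=Rt(102,-45)[:,2]
plan(t-z*150+[0,0,30],102,-45)
print(t-z*150+[0,0,30])
```

```text
[505.42893505 -72.27303211 248.77018246] [-179.66785154  -45.56304644  102.02774403] [-35.  18.  83.  32. 113. -43.]
(262, 148, 19, 16) [[262, 158], [280, 152], [276, 148], [265, 163]]
n 16 row [85, 10.3, 0.0, 3.0, 0.0002, -0.0984, 0.0004] mid [490.   8. 266.] t 16.1
[476.24763503  74.04822022 217.06601718]
```

>>> servo_tool --pt "85 10.3 0 3 0 -0.0984 0" --pt "85 10.3 0 3 0 -0.0984 0" --pt "85 10.3 0 3 0 -0.0984 0" --pt "85 10.3 0 3 0 -0.0984 0" --pt "85 10.3 0 3 0 -0.0984 0" --pt "85 10.3 0 3 0 -0.0984 0" --pt "85 10.3 0 3 0 -0.0984 0" --pt "85 10.3 0 3 0 -0.0984 0" --pt "85 10.3 0 3 0 -0.0984 0" --pt "85 10.3 0 3 0 -0.0984 0"

```text
time: 17.05
tool_pos: [487.9, 21.9, 262.7]
tcp_rot: [179.2, 13.2, 101.4]
ft_force: [0.4, -0.0, -0.7]
finger_gap: 85.1
```

Run:
```python
from h import *
s=sense();print(s["tool_pos"],s["tcp_rot"],np.round(s["joint_pos"]))
plan([476,74,217],102,-45)
```

```text
[487.87623486  21.92404951 262.71168112] [179.17701082  13.24627128 101.43174712] [  6. -12. 102. -13.  88.  -5.]
n 6 row [85, 11.5, -0.2, 2.9, 0.0015, -0.0924, -0.0021] mid [481.  51. 244.] t 17.1
```

>>> servo_tool --pt "85 11.5 -0.2 2.9 0.0015 -0.0924 -0.0021" --pt "85 11.5 -0.2 2.9 0.0015 -0.0924 -0.0021" --pt "85 11.5 -0.2 2.9 0.0015 -0.0924 -0.0021" --pt "85 11.5 -0.2 2.9 0.0015 -0.0924 -0.0021" --pt "85 11.5 -0.2 2.9 0.0015 -0.0924 -0.0021" --pt "85 11.5 -0.2 2.9 0.0015 -0.0924 -0.0021" --pt "85 0 0 0 0 0 0"

```text
time: 17.75
tool_pos: [476.6, 77.7, 218.5]
tcp_rot: [179.3, 46.6, 101.8]
ft_force: [0.1, -0.9, -0.8]
finger_gap: 84.8
```

Run:
```python
from h import *
s=sense();print(s["tool_pos"],s["tcp_rot"],np.round(s["joint_pos"]))
t=np.array([498.3,-29.7,81]);z=Rt(102,-45)[:,2]
plan(t-z*70,102,-45)
import json
im=snapshot("wrist");cv2.imwrite("pics/wr6.png",im)
for c in blobs(im,(12,110,80),(28,255,255),60):
    x,y,w,h=cv2.boundingRect(c)
    q=np.array([wray(*p[0],132,s)[:2] for p in c]).astype(np.float32)
    r=cv2.minAreaRect(q);print("gold",(x,y,w,h),np.round(r[0],1),np.round(r[1],1),round(r[2],1))
```

```text
[476.55822942  77.66093795 218.5207249 ] [179.25489545  46.57279234 101.7639827 ] [ 33.   3. 103. -43.  93.  27.]
n 4 row [85, 5.4, -0.4, 26.1, 0.0025, 0.0069, -0.0007] mid [482.  48. 175.] t 17.8
gold (258, 253, 83, 70) [  5437.8 -12440. ] [ 4331.6 25796.9] 12.4
gold (72, 228, 50, 40) [ 226.1 -388.6] [364.9 114.6] 75.7
gold (224, 168, 67, 20) [495.1  -4.2] [63.  37.1] 11.4
gold (126, 38, 61, 25) [410.8 128.4] [12.8 32.8] 84.8
gold (212, 253, 22, 40) [ 528.5 -637.4] [ 76.6 682.3] 5.5
gold (0, 177, 85, 19) [249.2 -53.1] [ 42.5 122.4] 84.1
gold (350, 152, 39, 20) [585.6  45.8] [13.2 50.4] 76.5
gold (377, 221, 22, 6) [ 711.1 -100.7] [46.2 21.4] 4.9
```

The wrist mask puts the palette's top at about (495,-15), standing square. Moving in to regrip.

>>> servo_tool --pt "85 5.4 -0.4 26.1 0.0025 0.0069 0" --pt "85 5.4 -0.4 26.1 0.0025 0.0069 0" --pt "85 5.4 -0.4 26.1 0.0025 0.0069 0" --pt "85 5.4 -0.4 26.1 0.0025 0.0069 0" --pt "85 0 0 0 0 0 0"

```text
time: 18.3
tool_pos: [494.8, 16.9, 136.6]
tcp_rot: [178.7, 44.0, 100.7]
ft_force: [-0.6, 0.4, -0.8]
finger_gap: 85.3
```

Run:
```python
from h import *
s=sense();print(s["tool_pos"],s["tcp_rot"])
plan([498.3,-29.7,81],102,-45,n=5)
```

```text
[494.78252841  16.90577699 136.55269414] [178.65405531  44.00723834 100.70196292]
n 5 row [85, 1.1, -1.3, 14.4, 0.0015, -0.0034, -0.0033] mid [497.  -6. 109.] t 18.3
```

>>> servo_tool --pt "85 4 -5.5 8 0.006 -0.014 -0.013" --pt "85 0.5 -0.5 15 0.001 -0.002 -0.002" --pt "85 0 0 0 0 0 0"

```text
time: 18.6
tool_pos: [494.0, 2.0, 120.0]
tcp_rot: [179.4, 44.8, 101.4]
ft_force: [-0.5, 0.3, -0.6]
finger_gap: 84.7
```

Run:
```python
from h import *
s=sense();print(s["tool_pos"],s["tcp_rot"])
plan([498.3,-29.7,81],102,-45,n=4)
```

```text
[493.97283407   2.0439262  120.03280662] [179.416089    44.84129302 101.41967484]
n 4 row [85, 1.2, -0.6, 12.5, 0.0008, -0.0007, -0.0018] mid [496. -14. 101.] t 18.6
```

>>> servo_tool --pt "85 1.2 -0.6 12.5 0.0008 -0.0007 -0.0018" --pt "85 1.2 -0.6 12.5 0.0008 -0.0007 -0.0018" --pt "85 1.2 -0.6 12.5 0.0008 -0.0007 -0.0018" --pt "85 1.2 -0.6 12.5 0.0008 -0.0007 -0.0018" --pt "85 0 0 0 0 0 0"

```text
time: 19.1
tool_pos: [499.5, -31.4, 78.7]
tcp_rot: [179.9, 45.0, 102.0]
ft_force: [-0.0, 0.3, 0.6]
finger_gap: 84.9
```

Run:
```python
from h import *
s=sense();print(s["tool_pos"],s["tcp_rot"],s["ft_force"])
plan([498.3,-29.7,81],102,-45,n=1)
```

```text
[499.48682631 -31.41212217  78.66845743] [179.93991255  44.97247872 102.04504588] [-0.01259212  0.26636364  0.57907759]
n 1 row [85, -0.3, -0.8, -3.0, 0.0016, -0.0005, 0.0006] mid [499. -31.  80.] t 19.1
```

>>> servo_tool --pt "85 0 -0.8 -2.5 0 0 0" --pt "72 0 0 0 0 0 0" --pt "66 0 0 0 0 0 0" --pt "62 0 0 0 0 0 0" --pt "58 0 0 0 0 0 0" --pt "58 0 0 0 0 0 0" --force 20

```text
time: 19.7
tool_pos: [498.8, -29.0, 81.2]
tcp_rot: [179.8, 44.9, 102.0]
ft_force: [0.1, -0.3, -1.6]
finger_gap: 61.8
```

>>> servo_tool --pt "58 0 0 0 0 0 0" --pt "58 0 0 0 0 0 0" --force 50

```text
time: 19.9
tool_pos: [498.7, -28.8, 81.1]
tcp_rot: [179.8, 44.9, 102.0]
ft_force: [-0.3, -0.3, -1.8]
finger_gap: 61.4
```

Run:
```python
from h import *
s=sense();print(np.round(s["tool_pos"],1),np.round(s["tcp_rot"],1),s["finger_gap"],s["ft_force"],np.round(s["joint_pos"]))
cv2.imwrite("pics/scene7.png",snapshot("scene"))
R=Ro.from_euler("xyz",s["tcp_rot"],degrees=True).as_matrix()
print("up in tool",R.T@[0,0,1],"CT2",R.T@(np.array([495,-14.5,72])-s["tool_pos"]))
for c in blobs(cv2.imread("pics/scene7.png"),(12,110,80),(28,255,255),20):
    x,y,w,h=cv2.boundingRect(c)
    if 255<x<275: print((x,y,w,h))
```

```text
[498.7 -28.8  81.1] [179.8  44.9 102. ] 61.351301385664584 [-0.32852418 -0.25044534 -1.81378574] [ 21.   9. 113. -47.  74.  29.]
up in tool [-0.70625959  0.00187445 -0.70795048] CT2 [16.88600451 -0.67695327 -3.98712113]
(263, 149, 19, 14)
```

>>> servo_tool --pt "58 -5 0 -5 0 0 0" --pt "58 -12 0 -12 0 0 0" --pt "58 -18 0 -18 0 0 0" --pt "58 -18 0 -18 0 0 0" --pt "58 -18 0 -18 0 0 0" --pt "58 -18 0 -18 0 0 0" --pt "58 0 0 0 0 0 0"

```text
time: 20.65
tool_pos: [497.3, -29.6, 213.1]
tcp_rot: [-179.9, 44.9, 102.2]
ft_force: [1.4, 0.1, -0.7]
finger_gap: 61.4
```

```bash
cat >> h.py <<'E'
CT2=np.array([16.9,-0.4,-4.0])
E
python3 - <<'E'
from h import *
s=sense();print(np.round(s["tool_pos"],1),np.round(s["tcp_rot"],1),s["finger_gap"])
t=tcp_for([544.5,-270,190],87.6,45,CT2);print(t);plan(t,87.6,45,gap=58)
E
```

```text
[497.3 -29.6 213.1] [-179.9   44.9  102.2] 61.44665520880528
[ 544.51767292 -279.13042648  175.22146827]
n 16 row [58, -17.4, 1.3, 3.5, -0.0001, 0.0975, 0.0176] mid [ 528. -161.  247.] t 20.6
```

>>> servo_tool --pt "58 -17.4 1.3 3.5 0 0.0975 0.0176" --pt "58 -17.4 1.3 3.5 0 0.0975 0.0176" --pt "58 -17.4 1.3 3.5 0 0.0975 0.0176" --pt "58 -17.4 1.3 3.5 0 0.0975 0.0176" --pt "58 -17.4 1.3 3.5 0 0.0975 0.0176" --pt "58 -17.4 1.3 3.5 0 0.0975 0.0176" --pt "58 -17.4 1.3 3.5 0 0.0975 0.0176" --pt "58 -17.4 1.3 3.5 0 0.0975 0.0176" --pt "58 -17.4 1.3 3.5 0 0.0975 0.0176" --pt "58 -17.4 1.3 3.5 0 0.0975 0.0176"

```text
time: 21.65
tool_pos: [535.1, -195.4, 234.7]
tcp_rot: [176.9, -13.2, 93.8]
ft_force: [1.1, 0.5, -1.0]
finger_gap: 61.1
```

Run:
```python
from h import *
s=sense();print(np.round(s["tool_pos"],1),np.round(s["tcp_rot"],1),s["finger_gap"],np.round(s["joint_pos"]))
t=tcp_for([544.5,-270,170],87.6,45,CT2);plan(t,87.6,45,gap=58)
```

```text
[ 535.1 -195.4  234.7] [176.9 -13.2  93.8] 61.06230072895092 [-33.   6.  87.  12.  92. -37.]
n 6 row [58, -18.7, 0.9, 5.7, -0.0001, 0.0919, 0.0185] mid [ 541. -243.  201.] t 21.6
```

>>> servo_tool --pt "58 -18.7 0.9 5.7 0 0.0919 0.0185" --pt "58 -18.7 0.9 5.7 0 0.0919 0.0185" --pt "58 -18.7 0.9 5.7 0 0.0919 0.0185" --pt "58 -18.7 0.9 5.7 0 0.0919 0.0185" --pt "58 -18.7 0.9 5.7 0 0.0919 0.0185" --pt "58 0 0 0 0 0 0"

```text
time: 22.25
tool_pos: [539.7, -274.9, 159.2]
tcp_rot: [180.0, -41.4, 87.6]
ft_force: [-0.6, 0.5, -2.5]
finger_gap: 61.0
```

```bash
cat > ns.py <<'E'
from h import *
import sys
z=float(sys.argv[1]);n=int(sys.argv[2])
s=sense();print(np.round(s["tool_pos"],1),np.round(s["tcp_rot"],1),s["finger_gap"],np.round(s["ft_force"],1))
R=Ro.from_euler("xyz",s["tcp_rot"],degrees=True).as_matrix();print("centre",np.round(s["tool_pos"]+R@CT2,1))
plan(tcp_for([544.5,-270,z],87.6,45,CT2),87.6,45,n=n,gap=58)
E
python3 ns.py 110 3
```

```text
[ 539.7 -274.9  159.2] [180.  -41.4  87.6] 61.015388758064404 [-0.6  0.5 -2.5]
centre [ 539.7 -264.8  173.4]
n 3 row [58, -15.4, 1.7, 14.8, -0.0001, 0.0211, 0.0002] mid [ 542. -278.  127.] t 22.2
```

>>> servo_tool --pt "58 -15.4 1.7 14.8 0 0.0211 0" --pt "58 -15.4 1.7 14.8 0 0.0211 0" --pt "58 -15.4 1.7 14.8 0 0.0211 0" --pt "58 0 0 0 0 0 0" --pt "58 0 0 0 0 0 0"

```text
time: 22.75
tool_pos: [544.8, -278.6, 93.1]
tcp_rot: [-179.8, -44.8, 87.5]
ft_force: [0.2, -0.4, -0.6]
finger_gap: 61.2
```

```bash
python3 ns.py 75 3
python3 - <<'E'
from h import *
im=snapshot("scene");im2=snapshot("side");cv2.imwrite("pics/scene8.png",im);cv2.imwrite("pics/side8.png",im2)
cv2.imwrite("pics/wr8.png",snapshot("wrist"))
f=lambda i,x,y:cv2.resize(i[y:y+75,x:x+66],(400,450),interpolation=cv2.INTER_CUBIC)
g=lambda i,x,y:cv2.resize(i[y:y+120,x:x+106],(400,450),interpolation=cv2.INTER_CUBIC)
cv2.imwrite("pics/m8.png",np.hstack([g(im2,255,215),f(im,172,110)]))
# white label face contour with plane at z of top (centre+7)
for n,i in(("scene",im),("side",im2)):
    for c in blobs(i,(0,0,120),(180,60,255),100):
        x,y,w,h=cv2.boundingRect(c)
        if (n=="scene" and 160<x<240 and 100<y<170) or (n=="side" and 250<x<340 and 200<y<300):
            q=np.array([ray(n,*p[0],117)[:2] for p in c]).astype(np.float32);r=cv2.minAreaRect(q);print(n,(x,y,w,h),np.round(r[0],1),np.round(r[1],1),round(r[2],1))
    for c in blobs(i,(12,110,80),(28,255,255),20):
        x,y,w,h=cv2.boundingRect(c)
        if (n=="scene" and 160<x<240 and 100<y<170) or (n=="side" and 250<x<360 and 200<y<300):
            q=np.array([ray(n,*p[0],117)[:2] for p in c]).astype(np.float32);r=cv2.minAreaRect(q);print(n,"gold",(x,y,w,h),np.round(r[0],1),np.round(r[1],1),round(r[2],1))
E
```

```text
[ 544.8 -278.6   93.1] [-179.8  -44.8   87.5] 61.18881712048436 [ 0.2 -0.4 -0.6]
centre [ 544.8 -269.5  107.8]
n 3 row [58, -7.8, -0.1, 7.6, -0.0006, 0.0011, -0.0003] mid [ 545. -279.   77.] t 22.8
scene (187, 119, 36, 22) [ 551.2 -256.3] [118.5  68.5] 83.2
scene (192, 145, 33, 25) [ 639.4 -142.1] [ 85.4 105.4] 14.5
side (310, 254, 202, 130) [ 584.8 -477.1] [236.3 287.5] 65.0
side gold (302, 255, 30, 12) [ 526.5 -336.8] [25.4 50.1] 68.8
```

Run:
```python
from h import *
def pr(n,W):
    p=P[n];k=np.array(p["R"])@W+np.array(p["t"]);return np.round([p["fx"]*k[0]/k[2]+p["cx"],p["fy"]*k[1]/k[2]+p["cy"]],1).tolist()
a=np.radians(87.5);Y=np.r_[np.cos(a),np.sin(a),0];X=np.r_[Y[1],-Y[0],0];c=np.array([544.8,-269.5,107.8])
for n in("side","scene"):
    print(n,{(sx,d,dz):pr(n,c+sx*31*X+d*Y+[0,0,dz]) for sx in(-1,1) for d,dz in((-60,7),(-60,-7),(-46,7),(60,7),(60,-7))})
im=cv2.imread("pics/side8.png")
for c in blobs(im,(8,90,60),(30,255,255),10):
    x,y,w,h=cv2.boundingRect(c)
    if 250<x<360 and 200<y<330: print((x,y,w,h),cv2.approxPolyDP(c,1.5,True)[:,0].tolist())
im=cv2.imread("pics/scene8.png")
for lo,hi in(((0,0,120),(180,60,255)),((165,80,50),(180,255,255)),((8,90,60),(30,255,255))):
  for c in blobs(im,lo,hi,10):
    x,y,w,h=cv2.boundingRect(c)
    if 170<x<235 and 100<y<165: print("sc",lo,(x,y,w,h),cv2.approxPolyDP(c,1.5,True)[:,0].tolist())
```

```text
side {(-1, -60, 7): [305.7, 260.9], (-1, -60, -7): [305.3, 267.3], (-1, -46, 7): [301.7, 255.9], (-1, 60, 7): [275.2, 222.9], (-1, 60, -7): [275.1, 228.9], (1, -60, 7): [337.4, 251.7], (1, -60, -7): [336.6, 258.0], (1, -46, 7): [333.0, 247.0], (1, 60, 7): [303.7, 215.8], (1, 60, -7): [303.3, 221.7]}
scene {(-1, -60, 7): [202.0, 116.7], (-1, -60, -7): [202.3, 120.8], (-1, -46, 7): [204.4, 118.4], (-1, 60, 7): [223.2, 132.3], (-1, 60, -7): [223.4, 136.5], (1, -60, 7): [184.0, 122.4], (1, -60, -7): [184.4, 126.6], (1, -46, 7): [186.2, 124.2], (1, 60, 7): [204.5, 138.7], (1, 60, -7): [204.8, 143.0]}
(309, 300, 39, 29) [[347, 310], [336, 300], [309, 311], [309, 316], [318, 328], [345, 318]]
(301, 255, 32, 12) [[332, 259], [326, 255], [318, 255], [310, 258], [303, 256], [301, 261], [305, 266]]
(317, 220, 5, 6) [[321, 220], [317, 220], [318, 225]]
sc (0, 0, 120) (187, 119, 36, 22) [[187, 123], [191, 130], [204, 140], [222, 133], [204, 119], [194, 122], [190, 126]]
sc (0, 0, 120) (192, 145, 33, 25) [[192, 145], [194, 154], [202, 161], [203, 169], [202, 162], [204, 160], [207, 164], [208, 158], [211, 161], [224, 155], [212, 157], [204, 149], [196, 148], [195, 145]]
sc (0, 0, 120) (184, 144, 5, 11) [[188, 144], [184, 144], [186, 154], [185, 147]]
sc (165, 80, 50) (194, 134, 29, 10) [[194, 134], [205, 143], [222, 137], [203, 141]]
sc (8, 90, 60) (180, 142, 8, 8) [[187, 142], [181, 143], [180, 147], [183, 149], [183, 143]]
sc (8, 90, 60) (190, 118, 14, 6) [[203, 118], [193, 120], [190, 123]]
```

View pics/m8.png

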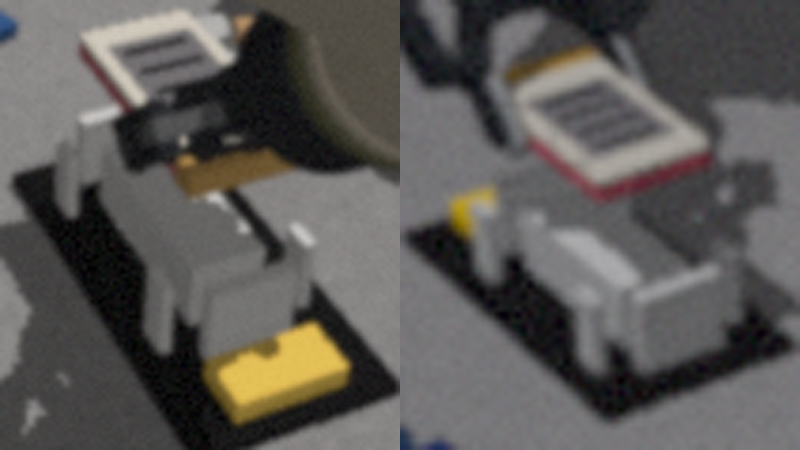

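Label up, clasp towards the mark, and the corners match the prediction within about 1 px. Lowering.

>>> servo_tool --pt "58 -7.8 -0.1 7.6 0 0.0011 0" --pt "58 -7.8 -0.1 7.6 0 0.0011 0" --pt "58 -7.8 -0.1 7.6 0 0.0011 0" --pt "58 0 0 0 0 0 0" --pt "58 0 0 0 0 0 0"

```text
time: 23.4
tool_pos: [546.1, -280.4, 61.6]
tcp_rot: [179.7, -44.7, 87.9]
ft_force: [-0.0, -0.0, -1.4]
finger_gap: 61.5
```

```bash
python3 ns.py 59 3
```

```text
[ 546.1 -280.4   61.6] [179.7 -44.7  87.9] 61.53031974377401 [-0.  -0.  -1.4]
centre [ 546.  -271.2   76.4]
n 3 row [58, -3.8, -0.5, 4.4, 0.0005, 0.0019, 0.0011] mid [ 545. -280.   53.] t 23.4
```

>>> servo_tool --pt "58 -3.4 -0.5 4.2 0 0.0019 0" --pt "58 -3.4 -0.5 4.2 0 0.0019 0" --pt "58 -3.4 -0.5 4.2 0 0.0019 0" --pt "58 0 0 0 0 0 0"

```text
time: 23.8
tool_pos: [544.4, -278.6, 44.0]
tcp_rot: [179.8, -45.0, 87.8]
ft_force: [-0.0, 0.8, -0.9]
finger_gap: 61.2
```

```bash
python3 ns.py 55 2
```

```text
[ 544.4 -278.6   44. ] [179.8 -45.   87.8] 61.22542282317842 [-0.   0.8 -0.9]
centre [ 544.4 -269.5   58.8]
n 2 row [58, -1.5, 0.0, 1.1, 0.0006, -0.0004, 0.0015] mid [ 544. -279.   42.] t 23.8
```

>>> servo_tool --pt "58 -1.4 0 1.3 0 0 0" --pt "58 -1.4 0 1.3 0 0 0" --pt "58 0 0 0 0 0 0"

```text
time: 24.1
tool_pos: [544.5, -278.8, 39.9]
tcp_rot: [179.7, -45.0, 87.8]
ft_force: [-0.3, -0.4, -1.5]
finger_gap: 61.3
```

```bash
python3 ns.py 52 2
```

```text
[ 544.5 -278.8   39.9] [179.7 -45.   87.8] 61.31824662285213 [-0.3 -0.4 -1.5]
centre [ 544.4 -269.7   54.7]
n 2 row [58, -1.1, 0.0, 0.8, 0.0007, -0.0004, 0.0015] mid [ 545. -279.   39.] t 24.1
```

>>> servo_tool --pt "58 -0.8 0 0.8 0 0 0" --pt "58 -0.8 0 0.8 0 0 0" --pt "58 0 0 0 0 0 0" --force 25

```text
time: 24.4
tool_pos: [544.8, -279.1, 37.9]
tcp_rot: [179.7, -45.0, 87.9]
ft_force: [-0.8, -0.1, -1.0]
finger_gap: 61.2
```

>>> servo_tool --pt "58 -0.7 0 0.7 0 0 0" --pt "58 0 0 0 0 0 0" --pt "58 0 0 0 0 0 0"

```text
time: 24.7
tool_pos: [545.0, -279.3, 37.3]
tcp_rot: [179.6, -45.0, 87.9]
ft_force: [-1.0, -0.8, -1.1]
finger_gap: 61.3
```

>>> servo_tool --pt "58 -0.9 0 0.9 0 0 0" --pt "58 0 0 0 0 0 0" --pt "58 0 0 0 0 0 0"

```text
time: 25.0
tool_pos: [545.1, -279.5, 37.4]
tcp_rot: [179.6, -45.0, 88.0]
ft_force: [-0.3, -0.1, -0.9]
finger_gap: 61.2
```

>>> servo_tool --pt "58 -0.9 0 0.9 0 0 0" --pt "58 0 0 0 0 0 0" --pt "58 0 0 0 0 0 0"

```text
time: 25.3
tool_pos: [545.3, -279.7, 37.3]
tcp_rot: [179.5, -45.0, 88.1]
ft_force: [0.4, -0.3, 0.3]
finger_gap: 60.8
```

The descent has stalled at the expected height, with the force rising as it did at the stand, so I take it as seated. Releasing gently.

>>> servo_tool --pt "62 0 0 0 0 0 0" --pt "64 0 0 0 0 0 0" --pt "68 0 0 0 0 0 0" --pt "75 0 0 0 0 0 0" --pt "85 0 0 0 0 0 0" --pt "85 0 0 0 0 0 0" --pt "85 0 0 0 0 0 0"

```text
time: 26.0
tool_pos: [545.2, -279.2, 36.5]
tcp_rot: [179.6, -45.1, 88.0]
ft_force: [0.5, 0.5, 1.2]
finger_gap: 84.8
```

>>> servo_tool --pt "85 0 0 -8 0 0 0" --pt "85 0 0 -20 0 0 0" --pt "85 0 0 -30 0 0 0" --pt "85 0 0 -30 0 0 0" --pt "85 20 0 -20 0 0 0" --pt "85 20 0 -20 0 0 0" --pt "85 20 0 -20 0 0 0" --pt "85 0 0 0 0 0 0"

```text
time: 26.8
tool_pos: [540.4, -346.1, 190.4]
tcp_rot: [179.7, -45.1, 87.9]
ft_force: [1.0, -0.6, 0.1]
finger_gap: 84.7
```

Run:
```python
from h import *
s=sense();print(s["time"],np.round(s["tool_pos"],1),np.round(s["tcp_rot"],1))
for n in("scene","side"):
    im=snapshot(n);cv2.imwrite(f"pics/{n}9.png",im)
    box=(165,120,240,185) if n=="scene" else (250,220,360,330)
    def pr(W):
        p=P[n];k=np.array(p["R"])@W+np.array(p["t"]);return np.round([p["fx"]*k[0]/k[2]+p["cx"],p["fy"]*k[1]/k[2]+p["cy"]],1).tolist()
    a=np.radians(87.6);Y=np.r_[np.cos(a),np.sin(a),0];X=np.r_[Y[1],-Y[0],0];c=np.array([544.5,-270,52])
    print(n,"exp top corners -60,-46,+60:",[pr(c+sx*31*X+d*Y+[0,0,7]) for d in(-60,-46,60) for sx in(-1,1)])
    for nm,lo,hi in(("white",(0,0,125),(180,60,255)),("rose",(165,80,50),(180,255,255)),("gold",(8,90,60),(30,255,255))):
        for c in blobs(im,lo,hi,12):
            x,y,w,h=cv2.boundingRect(c)
            if box[0]<x<box[2] and box[1]<y<box[3]:
                r=cv2.minAreaRect(np.array([ray(n,*p[0],59)[:2] for p in c]).astype(np.float32))
                print(nm,cv2.approxPolyDP(c,1.5,True)[:,0].tolist(),np.round(r[0],1),np.round(r[1],1),round(r[2],1))
cv2.imwrite("pics/wr9.png",snapshot("wrist"))
```

```text
26.8 [ 540.4 -346.1  190.4] [179.7 -45.1  87.9]
scene exp top corners -60,-46,+60: [[203.3, 132.8], [185.7, 138.7], [205.6, 134.5], [187.9, 140.5], [224.1, 148.9], [205.9, 155.5]]
white [[188, 142], [204, 156], [228, 150], [222, 148], [205, 135]] [ 547.7 -252.5] [ 73.8 123.5] 0.0
white [[223, 154], [210, 160]] [ 558.6 -185.1] [11.4 47.1] 87.9
rose [[189, 145], [206, 159], [222, 153], [205, 158]] [ 579.3 -232. ] [ 51.4 111.4] 29.2
gold [[204, 134], [187, 139], [180, 144], [180, 147], [183, 149], [184, 142], [187, 143], [188, 140]] [ 567.4 -314.3] [105.5  27.2] 20.1
side exp top corners -60,-46,+60: [[304.0, 285.9], [334.5, 276.3], [300.2, 280.7], [330.3, 271.4], [274.6, 246.2], [302.2, 238.7]]
white [[333, 285], [329, 284], [309, 292], [312, 295], [330, 289]] [ 534.5 -347.9] [11.7 46.8] 88.1
white [[295, 286], [299, 293], [299, 288]] [ 496.7 -330.9] [17.5  7.5] 86.3
gold [[347, 310], [336, 300], [310, 310], [309, 316], [316, 327], [321, 327], [345, 318]] [ 513.9 -398.1] [38.6 64.4] 88.5
gold [[333, 276], [331, 273], [301, 282], [300, 286], [304, 292], [330, 282], [333, 283]] [ 537.8 -330.9] [24.1 68.5] 87.0
```

Run:
```python
from h import *
plan([544,-257,220],88,0,n=9)
```

```text
n 9 row [85, 10.7, 0.2, 0.6, -0.0, -0.0881, -0.0007] mid [ 541. -304.  211.] t 26.9
```

>>> servo_tool --pt "85 10.7 0.2 0.6 0 -0.0881 0" --pt "85 10.7 0.2 0.6 0 -0.0881 0" --pt "85 10.7 0.2 0.6 0 -0.0881 0" --pt "85 10.7 0.2 0.6 0 -0.0881 0" --pt "85 10.7 0.2 0.6 0 -0.0881 0" --pt "85 10.7 0.2 0.6 0 -0.0881 0" --pt "85 10.7 0.2 0.6 0 -0.0881 0" --pt "85 10.7 0.2 0.6 0 -0.0881 0" --pt "85 10.7 0.2 0.6 0 -0.0881 0" --pt "85 0 0 0 0 0 0"

```text
time: 27.95
tool_pos: [536.4, -250.5, 197.1]
tcp_rot: [-178.3, 0.4, 87.7]
ft_force: [-0.7, 0.1, -0.0]
finger_gap: 85.0
```

```bash
python3 look.py 10
python3 - <<'E'
from h import *
import json
s=json.load(open("s10.json"));im=cv2.imread("pics/wr10.png")
for nm,lo,hi,z in(("white",(0,0,150),(180,60,255),59),("gold",(10,110,80),(26,255,255),59),("mark",(20,150,100),(34,255,255),22),("black",(0,0,0),(180,255,50),8),("rose",(165,80,50),(180,255,255),59),("labelgrey",(0,0,60),(180,40,140),59)):
    for c in blobs(im,lo,hi,40)[:9]:
        x,y,w,h=cv2.boundingRect(c)
        q=np.array([wray(*p[0],z,s)[:2] for p in c]).astype(np.float32)
        r=cv2.minAreaRect(q)
        if np.hypot(*(np.array(r[0])-[544,-280]))<110 and max(r[1])<260: print(nm,(x,y,w,h),np.round(r[0],1),np.round(r[1],1),round(r[2],1))
E
```

```text
28.0 [ 536.4 -250.5  197.1] [-178.3    0.4   87.7] [-29.3   8.6  87.7  -1.1  85.  -26.8]
white (241, 137, 65, 103) [ 546.8 -264.5] [106.6  61.5] 87.2
gold (241, 238, 60, 32) [ 543.1 -337.1] [38.6 63.5] 86.7
mark (241, 238, 60, 32) [ 542.6 -358.8] [42.7 71.6] 86.0
black (222, 104, 98, 165) [ 544.3 -284.3] [207.3 108.5] 87.5
black (256, 163, 34, 3) [ 548.6 -249.1] [ 2.4 37.8] 88.1
black (256, 180, 34, 3) [ 548.  -269.3] [ 2.4 38.4] 88.1
```

```bash
python3 -c "
from bench import *
print(hand_in())"
```

```text
the job is handed in; nothing more can be done
None
```

The rose palette is turned over and lying in the aluminium nest, label face up, with its gold clasp end towards the yellow mark. I handed the job in at about 28 s of the 64 s; no verdict is reported.

**What I did:** I gripped it on the riser with the tool leaning 45° towards the clasp end and stood it clasp up in the blue stand. I then took hold again from the label side and laid it down in the nest. The highest wrist force I saw reported was about 2.5 N.

**Last checks**, from a wrist view straight above after release:
- **Size and height:** the white face measured 106.6 x 61.5 mm at the expected height, against 106 x 62 mm nominal. That fits a flat, fully seated palette, but I did not measure tilt or the 1.5 mm seat height directly.
- **Centring:** the palette is about 1.6 mm off in x and 2.2 mm off in y, within the 6.5 mm allowed.
- **Angle:** the palette's length is at 87.2° and the nest's at 87.5°.
- **Clasp end:** the gold lies at the mark end in all three cameras. In the last wrist view the gold and the yellow merged into one patch, so I could not size the gold band on its own.
- **Scene and side cameras:** they agreed to within about 1–2 px.

**Other points:**
- **Contact:** contact with the stand and the nest showed mainly as the arm ceasing to descend, with only about 1.5 N change in the force reading.
- **Bystanders:** I did not re-measure the other products at the end. They stood clear of the planned paths.
- **Pictures:** all 12 viewings were used before the end, so the final checks are numbers, not a viewed picture.

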